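# Test a table-football rod spring and bin it by strength

### The arm

A 6-joint arm with a two-finger parallel gripper is mounted at the origin on the work surface. World frame = base frame: x ahead of the robot, y to its left, z up, the work surface at z = 0. Lengths are in m, angles in rad, forces in N, time in s.
With the tool pointing down it reaches from about 0.275 to 0.85 m from the base axis. Payload 5.2 kg.
Tool frame: the origin (TCP) lies midway between the tips of the shut fingers; the grasp point (between the pads) lies ctrl.grasp_offset behind it (ctrl.grasp_offset is the distance from the TCP to the grasp point, in m); z points along the fingers, y is the line along which they close (so a half turn about z gives the same grasp; the last joint's range is limited). The gripper opens to 85 mm and grips with 20 to 120 N. Pads are 22 mm wide; open, the fingers measure 114 mm over their backs; the gripper's body (76 mm by 85 mm) begins 54 mm behind the grasp point. The pads swing forward as they close: fully open they stand 13 mm farther back than shut.
Start: joints at [0.963, 0.259, 1.535, -0, 1.348, -0.203], TCP at [0.217, 0.506, 0.231] pointing down, gripper open.
Joint ranges: [-3.14, 3.14], [-0.91, 2.08], [0.19, 2.58], [-1.22, 4.36], [0.22, 2.71], [-3.12, 3.12]. Speed limits (rad/s): [2.57, 2.57, 3.14, 3.14, 3.14, 3.14].

### API

Orientations are given as a unit quaternion [w, x, y, z].
In Python, from station import ctrl gives the robot as it stands. The module is installed in compiled form; this text tells all that it offers.
- The arm moves only by the tool carry_out, never from a script. Its argument "motion" is a list of rows, each an object of numbers: "fingers": the closure, from 0 (fully open) to 1 (shut); "dx", "dy", "dz": the shift along the tool's x, y, z in units of 40 mm (1.0 is 40 mm); "wx", "wy", "wz": the turn, a rotation vector about the tool's x, y, z in degrees. A call has 1 to 12 rows; each row shifts and turns the commanded pose from where the row before left it, along the tool's axes as they then stand; what a row does not reach is not made up. A row lasts 1/12 s, in which the tool goes at most 41.7 mm and 7.16 degrees, less where a joint would pass 70% of its speed; a pose out of reach is approached as far as the arm can. A call is refused whole if a number of a shift passes 1 or a number of a turn 7.16, either way. A call with a gripper value outside its range is refused whole. The fingers move at their own pace and stop on an object; "newtons" is the grip in N (left out, the last holds). Time passes only in rows, so rows that do not move let the fingers close. It gives the time, the measured TCP pose, the force, the opening and the grip force at its end, in the units of the state.
- ctrl.get_state(): the state, without advancing time (a new reading comes with each control period).
- ctrl.grab_frame(name): name is "scene" or "side" or "wrist"; returns the picture (400x640x3 uint8, red, green, blue); there is no depth.
- ctrl.get_calibration(name): a dict with "K" (3x3 intrinsics, pixels), "world_to_cam" (4x4, takes a point from world to camera coordinates). Camera axes: x right, y down, z forward; pixel columns grow to the right and rows downward; lengths in m; the calibration is good to about 2 mm. A picture is of the moment at which its call begins: read the wrist's pose just before it. get_calibration takes no time and is no camera call; for the wrist camera it gives the pose at the moment of the call.
- ctrl.job_done(): hands the job in; it is judged then, once.
Trained networks look in the newest picture that a camera, given by its name, has taken for a name from the list of things; names that differ only in an ending like _2 or _b are one class to them, and where a whole thing is asked for, a point or a joint stands for the part that bears it (a point fixed in the world has none). Each returns a list of dicts, best first, with "confidence" (0 to 1); they miss things now and then, are a little off and sometimes report something else, mostly with a low value. They report only what shows in the picture. A call takes as long as a camera call. They do not tell look-alikes from the thing itself.
- ctrl.masks_of(camera, thing): "pixels" (400x640 bool, what is visible of it) and "point" ([column, row] in pixels, amid what is visible of it).
The state is a dict: "t": time; "joints": joint angles; "qd": joint speeds; "effort": joint torques, N m; "position": TCP position; "eef_rot": TCP orientation; "wrist_force": force on the tool from outside, world axes, zero at the start; "wrist_torque": the same for the moment, N m; "opening": finger opening in m; "gripper_force": force on a finger pad.
Only numpy, scipy, OpenCV 4.12 (cv2) and the standard library are available. Lean on these libraries where they do the work, as an engineer would, in place of code of your own. Each camera call takes 0.05 s, during which the arm holds its last target. There are 200 camera calls.

### The job

Take the spring that stands alone on the round coaster, seat it over the spigot on the tester's plate, and bring the lever arm down by its ball knob until the underside of the foot is level with the index on the gauge post; hold it there for a second and read the dial, but if the dial gets to 15 N before the index is reached, stop and hold there instead, because the plate must never see 20 N. Then swing the arm fully back up and put the spring in its compartment of the parts bin: the one nearest you for a light spring (about 5 N at the index), the middle one for a standard spring (about 10 N), the farthest one for a heavy spring (15 N before the index). Leave the other two springs and the things lying about alone.

Things in the scene. Friction and masses are not known exactly. Their poses are not given: they have to be found in the camera images.
- spring_a: coil spring, one of three alike: 33 mm outside, 28 inside, 60 high, 36 g, standing upright. Origin: centre of its lower end, z up its axis. One of the three is light, one standard, one heavy, unmarked. One stands alone on the round coaster (test that one), two on the wooden strip; which is where varies. Grasp across its outside, 15 to 45 mm above its lower end.
- spring_b: coil spring, one of three alike: 33 mm outside, 28 inside, 60 high, 36 g, standing upright. Origin: centre of its lower end, z up its axis. One of the three is light, one standard, one heavy, unmarked. One stands alone on the round coaster (test that one), two on the wooden strip; which is where varies. Grasp across its outside, 15 to 45 mm above its lower end.
- spring_c: coil spring, one of three alike: 33 mm outside, 28 inside, 60 high, 36 g, standing upright. Origin: centre of its lower end, z up its axis. One of the three is light, one standard, one heavy, unmarked. One stands alone on the round coaster (test that one), two on the wooden strip; which is where varies. Grasp across its outside, 15 to 45 mm above its lower end.
- coaster: round cork coaster, 90 mm across, 6 mm thick, fixed; the spring to test stands alone on it within 12 mm of its middle. Origin: centre of its underside.
- strip: flat wooden strip, 60 by 150 mm, 6 mm thick, fixed; the other two springs stand on it, 70 mm apart. Origin: centre of its underside. Nothing to do here.
- tester: lever spring tester, grey base 28 mm high, fixed. Origin: on the table under the plate's centre; x from plate to hinge (away from the robot, turned up to 17 degrees), y left. Gauge post, 9 mm square, 112 mm high, 54 mm from the plate's axis towards +x+y (45 degrees). Hinge cheeks at x 88 to 122 mm, 100 mm high. Fingers closing along the tester's y, up to 60 mm open, clear the post.
- plate_top (a point): centre of the top face of the tester's round plate, 64 mm across, 45 mm above the table, z up. On it a spigot 25.6 mm across and 6 mm high, with a cone above that narrows to 17 mm at 12 mm above the plate. The spring goes over it and is seated when its lower end rests on the plate. The plate sinks 0.1 mm per newton.
- mark (a point): tip of the index on the gauge post; its upper face is the marked height, 40 mm above the empty plate. z up.
- foot (a point): centre of the underside of the arm's round foot (48 mm across, flat). It lies 105 mm from the hinge axis and in the plane of that axis, so that at joint lever = 0 it is level with the index and centred over the plate. The foot meets a free spring at about lever = 0.23.
- hinge (a point): middle of the arm's hinge axis, 85 mm above the table, 105 mm behind the plate's centre. The axis is the tester's y.
- knob (a point): centre of the black ball knob (32 mm across) at the end of the arm, 195 mm from the hinge axis along the arm and 26.5 mm above the foot's underside (with the arm down). Arm bar 18 mm wide. Pinch the ball from above, fingers closing along the tester's y; it turns freely enough in the fingers as the arm swings.
- lever (a joint): angle of the arm (rad): 0 with the foot level with the index (arm level, pointing at the robot from its hinge); grows as the arm swings up; open stop 1.65, lower stop -0.10. Starts at 1.40 to 1.62. A stiff hinge (0.30 N m friction, arm 0.2 kg) holds the arm where it is left unless the spring lifts it. Fully back up: above 1.35.
- dial (a joint): dial needle (rad): 0 with the plate empty, 0.1 rad per newton on the plate, clockwise from above; 1.0 is 10 N. With the foot at the index a light spring reads 0.5, a standard one 1.0; a heavy one would read 2.2 and gets to 1.5 with the foot 7 mm above the index (lever about 0.07). The reading grows about evenly with the foot's travel after it meets the spring.
- dial_centre (a point): middle of the white face-up dial, 70 mm across, on the tester's right-hand wing. A tick each 2 N, long ones at 0, 10 and 20 N, a broad bar at 15 N. The needle points to the near right at 0, at the robot at 10 N, to the near left at 20 N.
- bin: open parts bin of dark wood, 216 by 106 mm, 36 mm high, walls 5 mm, fixed, with three compartments in a row that runs away from the robot. Origin: centre of its underside; x along the row away from the robot.
- bin_near (a point): centre of the floor (5 mm above the table) of the nearest compartment of the parts bin, the one for light springs. Inside it is 65 mm (along the row) by 96 mm, 31 mm deep. x runs along the row away from the robot, z up.
- bin_middle (a point): centre of the floor (5 mm above the table) of the middle compartment of the parts bin, the one for standard springs. Inside it is 65 mm (along the row) by 96 mm, 31 mm deep. x runs along the row away from the robot, z up.
- bin_far (a point): centre of the floor (5 mm above the table) of the farthest compartment of the parts bin, the one for heavy springs. Inside it is 65 mm (along the row) by 96 mm, 31 mm deep. x runs along the row away from the robot, z up.
- chalk: cube of cue chalk, 22 mm, loose. Origin: centre of its underside. To be left alone.
- driver: screwdriver, 190 mm long, lying loose. To be left alone.
- buffer: black rubber rod buffer, a ring 34 mm across and 22 mm high, loose. To be left alone.
Mind the look-alikes: they are no part of the job. Of the things shaped like the bin, the wood one is meant.

How it is judged:
By the outcome, as a careful person would: the job done as asked, in the order asked, and still so for the second after the job is handed in, with the robot touching nothing.
It also fails if it takes over 70 s, if anything falls off the work surface, if the arm or the gripper's body presses on something with over 40 N, if the wrist force passes 120 N, or if a joint passes its speed limit or range.

## Working session

There is one attempt and no reset: what is moved stays moved. The work goes in short steps, Python scripts to look and compute and a tool call to move; the robot and the scene stay as the last step left them, time stands still between calls to the robot, and variables do not carry over. Pictures are saved under pics/ and viewed, at most 10 in all, crops included, and the job is handed in when it is done.

Besides the shell and the picture viewer there is one more tool, called in YAML: its name, and indented under it one key for each argument. carry_out: Moves the arm, as the interface text tells. Its arguments: {"type":"object","properties":{"motion":{"type":"array"},"newtons":{"type":"number"}},"required":["motion"]}

```bash
mkdir -p pics; cat > h.py <<'E'
import numpy as np, cv2
from station import ctrl
from scipy.spatial.transform import Rotation as R
def save(cam,name):
    im=ctrl.grab_frame(cam); cv2.imwrite(f'pics/{name}.png',im[:,:,::-1]); return im
def ray(cam,px,cal=None):
    c=cal or ctrl.get_calibration(cam); T=np.array(c["world_to_cam"]);K=np.array(c["K"])
    d=T[:3,:3].T@np.linalg.solve(K,[px[0],px[1],1.]); o=-T[:3,:3].T@T[:3,3]
    return o,d
def atz(cam,px,z,cal=None):
    o,d=ray(cam,px,cal); return o+d*(z-o[2])/d[2]
def proj(cam,p,cal=None):
    c=cal or ctrl.get_calibration(cam); T=np.array(c["world_to_cam"]);K=np.array(c["K"])
    q=K@(T[:3,:3]@np.array(p)+T[:3,3]); return q[:2]/q[2]
def st():
    s=ctrl.get_state(); q=s["eef_rot"]; r=R.from_quat([q[1],q[2],q[3],q[0]])
    return s,r
E
python3 - <<'E'
from h import *
a=save('scene','s0'); b=save('side','d0')
cv2.imwrite('pics/both0.png',cv2.resize(np.vstack([a,b]),(480,600))[:,:,::-1])
s,r=st(); print(s["t"],s["position"],r.as_matrix().round(3).tolist(),ctrl.grasp_offset)
for cam in('scene','side'):
    for n in ['spring_a','coaster','strip','tester','plate_top','mark','knob','dial','bin','driver','buffer','chalk']:
        try:
            for m in ctrl.masks_of(cam,n)[:4]:
                ys,xs=np.nonzero(m["pixels"]); print(cam,n,round(m["confidence"],2),np.round(m["point"]),len(xs),xs.min(),xs.max(),ys.min(),ys.max(),atz(cam,m["point"],0.01).round(3)[:2])
        except Exception as e: print(cam,n,e)
print(ctrl.get_state()["t"])
E
```

```text
0.1 [0.21630796 0.50514478 0.23053205] [[-0.919, 0.394, -0.001], [0.394, 0.919, -0.001], [0.0, -0.002, -1.0]] 0.0187
scene spring_a 0.82 [396. 311.] 136 386 403 301 322 [0.693 0.219]
scene spring_a 0.61 [426. 224.] 198 420 437 215 236 [0.436 0.265]
scene spring_a 0.54 [437. 319.] 161 427 443 300 331 [0.691 0.296]
scene coaster 0.41 [187. 208.] 3382 142 228 173 245 [ 0.521 -0.326]
scene strip 0.9 [410. 322.] 1866 371 451 302 343 [0.708 0.247]
scene strip 0.26 [301. 215.] 1382 288 316 175 264 [ 0.478 -0.035]
scene tester 0.19 [185. 210.] 3557 141 229 173 247 [ 0.53  -0.326]
scene plate_top 0.59 [316. 227.] 391 306 329 218 238 [0.509 0.012]
scene plate_top 0.36 [435. 315.] 270 422 444 299 331 [0.682 0.293]
scene mark 0.94 [305. 240.] 5843 263 352 175 291 [ 0.554 -0.003]
scene knob 0.95 [297. 216.] 1431 287 317 174 265 [ 0.483 -0.044]
scene knob 0.55 [385. 209.] 397 376 392 178 225 [0.406 0.162]
scene knob 0.17 [184. 211.] 3555 141 229 172 246 [ 0.536 -0.326]
scene dial 0.4 [185. 210.] 3488 142 229 173 246 [ 0.53  -0.325]
scene bin 0.8 [187. 210.] 3380 142 228 175 245 [ 0.529 -0.32 ]
sce
[... 696 characters left out ...]
.054]
side mark 0.68 [347. 215.] 5688 296 405 118 258 [0.582 0.028]
side mark 0.57 [353. 348.] 6807 295 412 318 381 [ 0.527 -0.314]
side knob 0.8 [389. 155.] 900 370 404 118 194 [0.747 0.238]
side dial 0.34 [366. 138.] 34 365 370 133 144 [0.7   0.326]
side bin 0.81 [461. 279.] 5156 408 519 253 304 [ 0.796 -0.193]
side bin 0.78 [202. 349.] 6975 142 264 303 390 [ 0.237 -0.272]
side bin 0.56 [353. 352.] 6729 295 412 318 381 [ 0.525 -0.32 ]
side driver 0.87 [272. 186.] 337 234 288 179 190 [0.406 0.161]
side buffer 0.48 [271. 263.] 245 263 279 254 271 [ 0.385 -0.088]
side buffer 0.25 [389. 159.] 1010 369 405 117 197 [0.743 0.219]
side chalk 0.49 [279. 292.] 160 272 285 283 298 [ 0.396 -0.165]
1.3
```

View pics/s0.png

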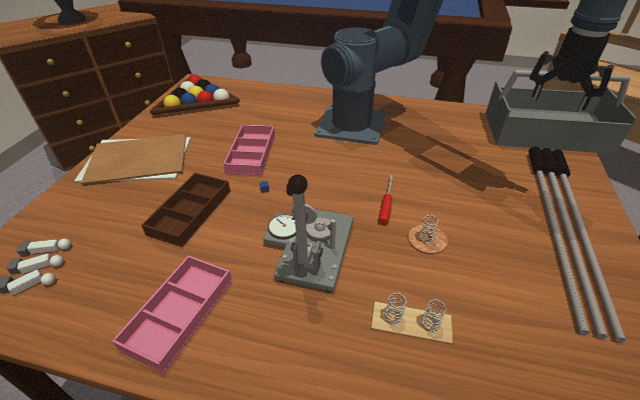

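View pics/d0.png

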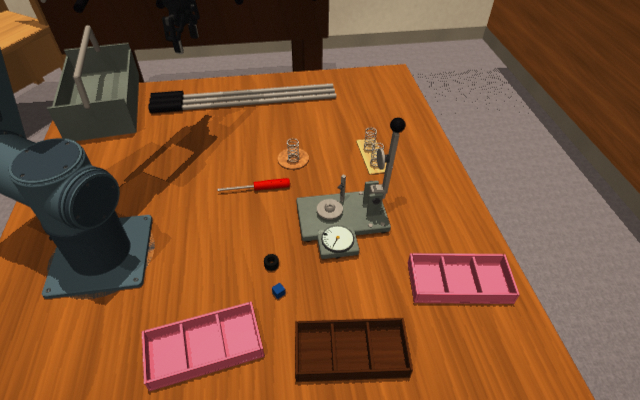

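The scene view shows the lone spring on the coaster at (429,237), the tester at (305,235) with the arm up, and the dark wood bin at (187,208); the pink bins are look-alikes. The side view has the spring at (293,150), plate (330,210), dial (338,239) and wood bin (353,349).

```bash
python3 - <<'E'
from h import *
s,r=st(); p=np.array(s["position"]); c=ctrl.get_calibration('wrist')
o,d=ray('wrist',(320,200)); M=r.as_matrix()
print('cam off tool',(M.T@(o-p)).round(3),'axis tool',(M.T@d).round(3),c["K"][0][0], 'up', (M.T@(-np.array(c["world_to_cam"])[1,:3])).round(2))
print('plate',atz('side',(329,210),.045+.006),atz('scene',(318,228),.05))
print('coaster',atz('side',(293,159.5),.006),atz('scene',(428,238.5),.006))
b=ctrl
for cam in('scene','side'):
    ctrl.grab_frame(cam)
    for m in ctrl.masks_of(cam,'bin'):
        cn,_=cv2.findContours(m["pixels"].astype(np.uint8),0,2); k=max(cn,key=cv2.contourArea)
        rect=cv2.approxPolyDP(cv2.convexHull(k),6,True)[:,0]
        print(cam,m["point"],[(tuple(q),atz(cam,q,.036)[:2].round(3).tolist()) for q in rect.tolist()])
E
```

```text
cam off tool [ 0.074 -0.001 -0.144] axis tool [-0.283 -0.002  0.959] 303.1709165702381 up [0.96 0.   0.29]
plate [0.53452169 0.01614879 0.051     ] [0.54836347 0.02593473 0.05      ]
coaster [0.47361124 0.26250862 0.006     ] [0.47817945 0.27187085 0.006     ]
scene [185.9, 208.8] [((227, 182), [0.43, -0.252]), ((227, 194), [0.475, -0.232]), ((183, 245), [0.658, -0.254]), ((143, 234), [0.65, -0.359]), ((141, 224), [0.622, -0.382]), ((193, 174), [0.42, -0.356])]
scene [247.5, 150.2] [((273, 126), [0.133, -0.229]), ((259, 175), [0.382, -0.181]), ((224, 172), [0.392, -0.278]), ((242, 125), [0.15, -0.328])]
scene [172.6, 317.2] [((229, 272), [0.701, -0.124]), ((230, 283), [0.726, -0.11]), ((164, 372), [0.919, -0.142]), ((112, 345), [0.899, -0.257]), ((187, 256), [0.684, -0.229])]
side [350.1, 352.5] [((403, 319), [0.634, -0.281]), ((409, 377), [0.612, -0.394]), ((296, 381), [0.409, -0.37]), ((295, 322), [0.421, -0.255])]
side [463.4, 278.9] [((519, 292), [0.893, -0.258]), ((514, 303), [0.87, -0.281]), ((414, 302), [0.667, -0.248]), ((408, 259), [0.686, -0.141]), ((504, 254), [0.905, -0.16])]
```

carry_out:
  motion:
    - {"dx": -0.69, "dy": -0.25, "fingers": 0}
    - {"dx": -0.69, "dy": -0.25}
    - {"dx": -0.69, "dy": -0.25}
    - {"dx": -0.69, "dy": -0.25}
    - {"dx": -0.69, "dy": -0.25}
    - {"dx": -0.69, "dy": -0.25}
    - {"dx": -0.69, "dy": -0.25}
    - {"dx": -0.69, "dy": -0.25}
    - {"dx": -0.69, "dy": -0.25}
    - {"dx": -0.69, "dy": -0.25}
    - {"dx": -0.69, "dy": -0.25}
    - {"dx": -0.69, "dy": -0.25}

```text
validation failed for argument at $.mo...
```

```bash
python3 - <<'E'
from h import *
s,r=st();print(s["t"],s["position"],s["wrist_force"])
save('wrist','w0')
for n in ('spring_a','coaster'):
    for m in ctrl.masks_of('wrist',n):
        ys,xs=np.nonzero(m["pixels"]); print(n,round(m["confidence"],2),m["point"],xs.min(),xs.max(),ys.min(),ys.max(),atz('wrist',m["point"],.006)[:2], atz('wrist',[xs.mean(),ys.mean()],.006)[:2],atz('wrist',[xs.mean(),ys.mean()],.036)[:2])
E
```

```text
1.5 [0.21657566 0.50556263 0.23130761] [-0.72530864 -0.36812306 -0.57284513]
coaster 0.62 [245.7, 358.0] 239 247 357 361 [0.43208011 0.28943646] [0.43158246 0.28464888] [0.40858693 0.30487113]
```

View pics/w0.png

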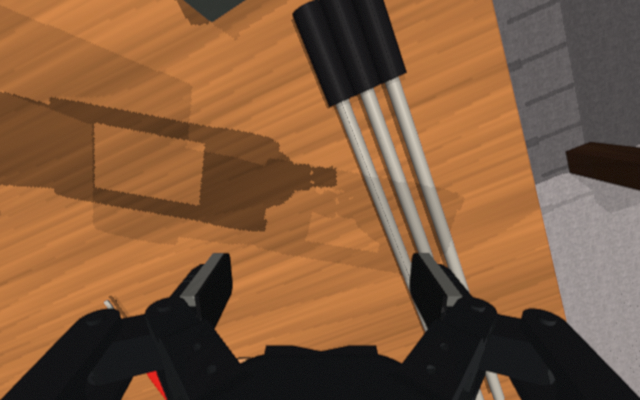

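The wrist view shows only the cues and open fingers (tips at about (220,260) and (420,260)), since the move was refused. I'll try a full-key row.

carry_out:
  motion:
    - {"fingers": 0, "dx": -0.69, "dy": -0.25, "dz": 0, "wx": 0, "wy": 0, "wz": 0}
    - {"fingers": 0, "dx": -0.69, "dy": -0.25, "dz": 0, "wx": 0, "wy": 0, "wz": 0}
  newtons: 30

```text
t: 1.82
position: [0.259, 0.4656, 0.2312]
eef_rot: [-0.0, 0.199, 0.98, 0.0]
wrist_force: [-0.4, 1.1, 0.0]
opening: 0.0857
gripper_force: 0.0
```

carry_out:
  motion:
    - {"fingers": 0, "dx": -0.69, "dy": -0.25, "dz": 0, "wx": 0, "wy": 0, "wz": 0}
    - {"fingers": 0, "dx": -0.69, "dy": -0.25, "dz": 0, "wx": 0, "wy": 0, "wz": 0}
    - {"fingers": 0, "dx": -0.69, "dy": -0.25, "dz": 0, "wx": 0, "wy": 0, "wz": 0}
    - {"fingers": 0, "dx": -0.69, "dy": -0.25, "dz": 0, "wx": 0, "wy": 0, "wz": 0}
    - {"fingers": 0, "dx": -0.69, "dy": -0.25, "dz": 0, "wx": 0, "wy": 0, "wz": 0}
    - {"fingers": 0, "dx": -0.69, "dy": -0.25, "dz": 0, "wx": 0, "wy": 0, "wz": 0}
    - {"fingers": 0, "dx": -0.69, "dy": -0.25, "dz": 0, "wx": 0, "wy": 0, "wz": 0}
    - {"fingers": 0, "dx": -0.69, "dy": -0.25, "dz": 0, "wx": 0, "wy": 0, "wz": 0}
    - {"fingers": 0, "dx": -0.69, "dy": -0.25, "dz": 0, "wx": 0, "wy": 0, "wz": 0}

```text
t: 2.57
position: [0.4533, 0.2838, 0.2314]
eef_rot: [0.0, 0.201, 0.98, 0.0]
wrist_force: [-0.4, 0.2, -0.5]
opening: 0.0855
gripper_force: 0.0
```

```bash
python3 - <<'E'
from h import *
s,r=st();print(s["t"],s["position"],s["wrist_force"])
save('wrist','w1')
for n in ('spring_a','coaster'):
    for m in ctrl.masks_of('wrist',n):
        ys,xs=np.nonzero(m["pixels"]); print(n,round(m["confidence"],2),m["point"],xs.min(),xs.max(),ys.min(),ys.max(),atz('wrist',m["point"],.006)[:2], atz('wrist',[xs.mean(),ys.mean()],.006)[:2],atz('wrist',[xs.mean(),ys.mean()],.036)[:2])
E
```

```text
2.5667 [0.45326471 0.28377874 0.23144277] [-0.41748063  0.24472705 -0.51541859]
spring_a 0.96 [313.3, 201.5] 300 328 182 220 [0.48610808 0.25754524] [0.48709027 0.25814604] [0.47897732 0.2624046 ]
spring_a 0.66 [393.3, 341.5] 378 408 320 355 [0.73085586 0.2784747 ] [0.72965184 0.27753188] [0.70181979 0.28021446]
spring_a 0.48 [342.2, 338.9] 334 355 335 345 [0.69645582 0.21098944] [0.6977261  0.21301246] [0.67248946 0.22094017]
coaster 0.91 [320.2, 181.9] 283 353 156 224 [0.46406372 0.2774037 ] [0.46842824 0.27339482] [0.46170925 0.2765109 ]
```

View pics/w1.png

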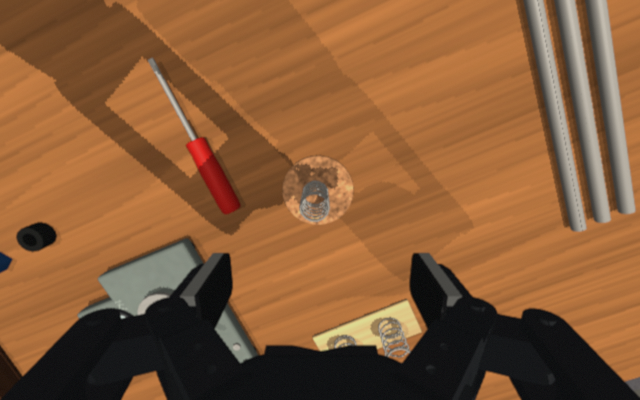

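The wrist view shows the coaster around (318,190) with the spring on it at (314,201), the tester base corner at (188,238), and the two other springs at the bottom.

```bash
cat >> h.py <<'E'
from scipy.optimize import least_squares
def cylbox(cam,c,z0,z1,rad,cal):
    a=np.linspace(0,2*np.pi,60); P=[proj(cam,[c[0]+rad*np.cos(t),c[1]+rad*np.sin(t),z],cal) for t in a for z in(z0,z1)]
    P=np.array(P); return np.r_[P.min(0),P.max(0)]
def fitcyl(cam,pix,z0,z1,rad,guess,cal):
    ys,xs=np.nonzero(pix); b=np.array([xs.min(),ys.min(),xs.max()+1,ys.max()+1.])
    f=least_squares(lambda c:cylbox(cam,c,z0,z1,rad,cal)-b,guess); return f.x,f.fun
E
python3 - <<'E'
from h import *
cal=ctrl.get_calibration('wrist'); im=ctrl.grab_frame('wrist')
m=ctrl.masks_of('wrist','spring_a')[0]
print(fitcyl('wrist',m["pixels"],.006,.066,.0165,[.48,.26],cal))
m=ctrl.masks_of('wrist','coaster')[0]
print('coaster',fitcyl('wrist',m["pixels"],0,.006,.045,[.48,.26],cal))
cs=ctrl.get_calibration('side'); ctrl.grab_frame('side')
for m in ctrl.masks_of('side','spring_a'): print(m["confidence"],fitcyl('side',m["pixels"],.006,.066,.0165,[.48,.26],cs))
q=[atz('wrist',p,.028,cal)[:2] for p in [(188,238),(100,272),(248,340)]]
for k in(1,2):
    v=q[k]-q[0]; print(q[0],v,np.degrees(np.arctan2(v[1],v[0])))
cc=atz('wrist',(318,190),.006,cal);print(cc)
s,r=st(); print(r.as_euler('xyz',degrees=True), s["t"],s["joints"])
E
```

```text
(array([0.69459327, 0.28468619]), array([-2.07749494, -7.87126828,  1.8020553 ,  7.50607203]))
coaster (array([0.47487973, 0.26970083]), array([ 0.25290514,  0.54023172, -0.25333646, -0.62828899]))
0.66 (array([0.68708792, 0.26743167]), array([-3.73768893, -7.60762195,  3.61696695,  7.16945781]))
0.6 (array([0.6890858, 0.197319 ]), array([-4.63950247, -8.9787686 ,  4.48275075,  8.46295607]))
0.4 (array([0.68429937, 0.20440459]), array([ 7.13092701,  5.53737049, -6.88171482, -5.08112047]))
[0.45954549 0.10069843] [-0.00392748 -0.12792477] -91.75851361962819
[0.45954549 0.10069843] [ 0.16580616 -0.00226702] -0.7833390628596126
[0.47253147 0.27071384 0.006     ]
[ 1.79996529e+02 -1.81790355e-02  1.56894526e+02] 2.9667 [ 3.55189508e-01  2.30318663e-01  1.57225401e+00  2.69392922e-04
  1.33920864e+00 -8.12402067e-01]
```

carry_out:
  motion:
    - {"fingers": 0, "dx": -0.42, "dy": -0.12, "dz": 0.5, "wx": 0, "wy": 0, "wz": 0}
    - {"fingers": 0, "dx": -0.42, "dy": -0.12, "dz": 0.5, "wx": 0, "wy": 0, "wz": 0}
    - {"fingers": 0, "dx": 0, "dy": 0, "dz": 0.5, "wx": 0, "wy": 0, "wz": -7.1}
    - {"fingers": 0, "dx": 0, "dy": 0, "dz": 0.5, "wx": 0, "wy": 0, "wz": -7.1}
    - {"fingers": 0, "dx": 0, "dy": 0, "dz": 0.3, "wx": 0, "wy": 0, "wz": -7.1}
    - {"fingers": 0, "dx": 0, "dy": 0, "dz": 0, "wx": 0, "wy": 0, "wz": 0}

```text
t: 3.47
position: [0.4768, 0.263, 0.1365]
eef_rot: [-0.003, 0.014, 1.0, -0.001]
wrist_force: [-1.4, 0.0, -0.9]
opening: 0.0854
gripper_force: 0.0
```

```bash
python3 - <<'E'
from h import *
w1=np.array([300,182,329,221.])
s,r=st();print(s["t"],s["position"],r.as_euler('xyz',degrees=True)[2])
cal=ctrl.get_calibration('wrist');save('wrist','w2')
for n in ('spring_a','coaster'):
    for m in ctrl.masks_of('wrist',n)[:2]:
        ys,xs=np.nonzero(m["pixels"]); print(n,round(m["confidence"],2),m["point"],xs.min(),xs.max(),ys.min(),ys.max())
        print(fitcyl('wrist',m["pixels"],*((.006,.066,.0165) if n[0]=='s' else (0,.006,.045)),[.48,.26],cal))
E
```

```text
3.4667 [0.47683494 0.26296077 0.13649218] 178.43584290327226
spring_a 0.88 [323.0, 207.6] 304 348 175 230
(array([0.4748814 , 0.26659213]), array([ 0.38289067, -1.1230297 , -0.38252596,  0.96539094]))
coaster 0.88 [335.2, 176.3] 281 376 142 233
(array([0.47425339, 0.26995641]), array([-0.15114849, -0.9393583 ,  0.1503421 ,  1.11587642]))
coaster 0.66 [323.5, 208.5] 305 348 175 230
(array([0.49142042, 0.2676704 ]), array([-25.37842288, -15.1034459 ,  25.29419955,  20.20903554]))
```

View pics/w2.png

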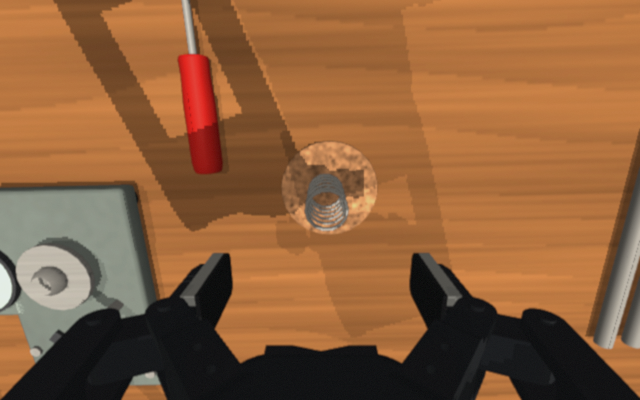

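The wrist view shows the spring on the coaster at (326,203) centred between the fingers; the plate with its spigot is at (52,277).

carry_out:
  motion:
    - {"fingers": 0, "dx": 0.05, "dy": 0.09, "dz": 0.5, "wx": 0, "wy": 0, "wz": 0}
    - {"fingers": 0, "dx": 0, "dy": 0, "dz": 0.5, "wx": 0, "wy": 0, "wz": 0}
    - {"fingers": 0, "dx": 0, "dy": 0, "dz": 0.5, "wx": 0, "wy": 0, "wz": 0}
    - {"fingers": 0, "dx": 0, "dy": 0, "dz": 0.5, "wx": 0, "wy": 0, "wz": 0}
    - {"fingers": 0, "dx": 0, "dy": 0, "dz": 0.5, "wx": 0, "wy": 0, "wz": 0}
    - {"fingers": 0, "dx": 0, "dy": 0, "dz": 0.46, "wx": 0, "wy": 0, "wz": 0}
    - {"fingers": 1, "dx": 0, "dy": 0, "dz": 0, "wx": 0, "wy": 0, "wz": 0}
    - {"fingers": 1, "dx": 0, "dy": 0, "dz": 0, "wx": 0, "wy": 0, "wz": 0}
    - {"fingers": 1, "dx": 0, "dy": 0, "dz": 0, "wx": 0, "wy": 0, "wz": 0}
    - {"fingers": 1, "dx": 0, "dy": 0, "dz": 0, "wx": 0, "wy": 0, "wz": 0}
    - {"fingers": 1, "dx": 0, "dy": 0, "dz": 0, "wx": 0, "wy": 0, "wz": 0}
    - {"fingers": 1, "dx": 0, "dy": 0, "dz": 0, "wx": 0, "wy": 0, "wz": 0}
  newtons: 30

```text
t: 4.62
position: [0.4789, 0.267, 0.0228]
eef_rot: [0.002, 0.017, 1.0, 0.001]
wrist_force: [-0.4, -0.0, 7.0]
opening: 0.0332
gripper_force: 29.4
```

carry_out:
  motion:
    - {"fingers": 1, "dx": 0, "dy": 0, "dz": -0.5, "wx": 0, "wy": 0, "wz": 0}
    - {"fingers": 1, "dx": 0, "dy": 0, "dz": -0.7, "wx": 0, "wy": 0, "wz": 0}
    - {"fingers": 1, "dx": 0, "dy": 0, "dz": -0.7, "wx": 0, "wy": 0, "wz": 0}
    - {"fingers": 1, "dx": 0, "dy": 0, "dz": -0.7, "wx": 0, "wy": 0, "wz": 0}
    - {"fingers": 1, "dx": 0, "dy": -0.5, "dz": -0.7, "wx": 0, "wy": 0, "wz": 0}
    - {"fingers": 1, "dx": 0, "dy": -0.7, "dz": -0.4, "wx": 0, "wy": 0, "wz": 0}
    - {"fingers": 1, "dx": 0, "dy": -0.7, "dz": 0, "wx": 0, "wy": 0, "wz": 0}
    - {"fingers": 1, "dx": 0, "dy": -0.7, "dz": 0, "wx": 0, "wy": 0, "wz": 0}
    - {"fingers": 1, "dx": 0, "dy": -0.7, "dz": 0, "wx": 0, "wy": 0, "wz": 0}
    - {"fingers": 1, "dx": 0, "dy": -0.5, "dz": 0, "wx": 0, "wy": 0, "wz": 0}
    - {"fingers": 1, "dx": 0, "dy": 0, "dz": 0, "wx": 0, "wy": 0, "wz": 0}

```text
t: 5.53
position: [0.4726, 0.1115, 0.1697]
eef_rot: [0.001, 0.018, 1.0, -0.001]
wrist_force: [1.0, -0.1, 0.1]
opening: 0.0328
gripper_force: 30.0
```

```bash
python3 - <<'E'
from h import *
s,r=st();print(s["t"],s["position"],r.as_euler('xyz',degrees=True)[2])
cal=ctrl.get_calibration('wrist');save('wrist','w3'); np.save('cal3.npy',cal["world_to_cam"])
for n in ('spring_a','plate_top','tester','mark','knob','dial'):
    for m in ctrl.masks_of('wrist',n)[:3]:
        ys,xs=np.nonzero(m["pixels"]); print(n,round(m["confidence"],2),m["point"],xs.min(),xs.max(),ys.min(),ys.max())
        if n=='plate_top': print(fitcyl('wrist',m["pixels"],.04,.045,.032,[.53,.02],cal))
E
```

```text
5.5333 [0.47261289 0.1114752  0.1696688 ] 177.9250245237171
spring_a 0.9 [318.0, 270.8] 278 363 210 334
spring_a 0.51 [156.7, 261.2] 151 160 260 268
spring_a 0.45 [425.7, 369.9] 417 433 353 383
plate_top 0.63 [233.4, 257.0] 205 267 229 288
(array([0.53766876, 0.02506277]), array([-1.5401797 , -0.23269955,  1.57104472,  0.3740856 ]))
tester 0.7 [216.5, 238.3] 118 310 177 389
mark 0.58 [210.8, 239.5] 119 311 176 391
knob 0.52 [215.9, 235.5] 118 310 177 389
dial 0.47 [153.2, 258.9] 131 160 251 267
```

View pics/w3.png

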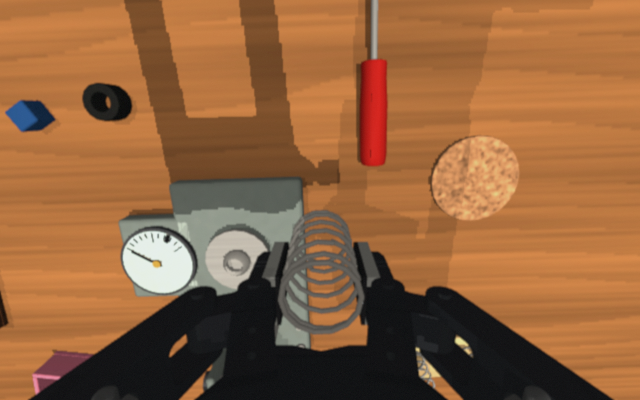

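The wrist view shows the spring held (lower end near (322,228), upper end near (320,300)), the plate and spigot at (236,260), the dial at (158,262) and base corners at (172,184) and (303,179).

```bash
python3 - <<'E'
from h import *
im=cv2.imread('pics/w3.png'); s,r=st(); p=s["position"]
cal=ctrl.get_calibration('wrist'); print(abs(np.array(cal["world_to_cam"])-np.load('cal3.npy')).max())
ctrl.grab_frame('wrist')
for m in ctrl.masks_of('wrist','plate_top')[:1]:
    cn,_=cv2.findContours(m["pixels"].astype(np.uint8),0,cv2.CHAIN_APPROX_NONE); k=max(cn,key=cv2.contourArea)[:,0]
    k=k[(k[:,0]<245)]
    P=np.array([atz('wrist',q,.045,cal)[:2] for q in k])
    for fr in (0,1):
        f=least_squares(lambda c:np.hypot(*(P-c[:2]).T)-(c[2] if fr else .032),[.535,.025,.032],loss='soft_l1',f_scale=.001)
        print('plate',f.x,np.abs(f.fun).mean())
m=ctrl.masks_of('wrist','spring_a')[0]; ys,xs=np.nonzero(m["pixels"]); b=np.array([xs.min(),ys.min(),xs.max()+1,ys.max()+1.])
f=least_squares(lambda c:cylbox('wrist',c[:2],c[2],c[2]+.06,.0165,cal)-b,[p[0],p[1],p[2]-.013],x_scale=[.01]*3)
print('spring',f.x,f.fun,'rel tcp',f.x-p)
g=cv2.cvtColor(im,cv2.COLOR_BGR2GRAY)
v=cv2.createLineSegmentDetector().detect(g)[0][:,0]
for l in v:
    if np.hypot(l[2]-l[0],l[3]-l[1])>35 and 110<l[0]<330 and 170<l[1]<380:
        a=atz('wrist',l[:2],.028,cal)[:2];c=atz('wrist',l[2:],.028,cal)[:2];d=c-a;print(l.round(),a.round(3),c.round(3),np.degrees(np.arctan2(d[1],d[0])).round(1))
E
```

```text
0.004517733588352377
plate [0.53641871 0.02679702 0.032     ] 0.0009134371908141588
plate [0.53641156 0.02677236 0.031979  ] 0.0009162661703359924
spring [0.46837155 0.11498077 0.15191088] [ 0.15564635 -0.15453907 -0.15527519  0.1107752 ] rel tcp [-0.00410736 -0.00053139 -0.01702559]
[222. 352. 178. 399.] [ 0.661 -0.005] [ 0.73  -0.067] -42.1
[312. 351. 365. 344.] [0.663 0.099] [0.655 0.16 ] 97.5
[289. 244. 276. 302.] [0.529 0.08 ] [0.597 0.062] -14.8
[273. 285. 283. 244.] [0.576 0.061] [0.529 0.075] 164.1
[174. 218. 119. 220.] [ 0.497 -0.032] [ 0.497 -0.087] -89.6
[170. 183. 159. 135.] [ 0.461 -0.03 ] [ 0.415 -0.032] -177.0
[133. 210. 172. 209.] [ 0.487 -0.071] [ 0.487 -0.033] 89.6
[297. 179. 173. 183.] [0.461 0.092] [ 0.461 -0.027] -90.0
[168. 200.  67. 204.] [ 0.477 -0.035] [ 0.478 -0.135] -89.5
```

carry_out:
  motion:
    - {"fingers": 1, "dx": 0, "dy": 0, "dz": 0, "wx": 0, "wy": 0, "wz": -2}
    - {"fingers": 1, "dx": -0.34, "dy": -0.44, "dz": 0, "wx": 0, "wy": 0, "wz": 0}
    - {"fingers": 1, "dx": -0.34, "dy": -0.44, "dz": 0, "wx": 0, "wy": 0, "wz": 0}
    - {"fingers": 1, "dx": -0.34, "dy": -0.44, "dz": 0, "wx": 0, "wy": 0, "wz": 0}
    - {"fingers": 1, "dx": -0.34, "dy": -0.44, "dz": 0, "wx": 0, "wy": 0, "wz": 0}
    - {"fingers": 1, "dx": -0.34, "dy": -0.44, "dz": 0, "wx": 0, "wy": 0, "wz": 0}
    - {"fingers": 1, "dx": 0, "dy": 0, "dz": 0.4, "wx": 0, "wy": 0, "wz": 0}
    - {"fingers": 1, "dx": 0, "dy": 0, "dz": 0.4, "wx": 0, "wy": 0, "wz": 0}
    - {"fingers": 1, "dx": 0, "dy": 0, "dz": 0.2, "wx": 0, "wy": 0, "wz": 0}
    - {"fingers": 1, "dx": 0, "dy": 0, "dz": 0, "wx": 0, "wy": 0, "wz": 0}
    - {"fingers": 1, "dx": 0, "dy": 0, "dz": 0, "wx": 0, "wy": 0, "wz": 0}

```text
t: 6.95
position: [0.5404, 0.0271, 0.1287]
eef_rot: [-0.001, -0.001, 1.0, 0.0]
wrist_force: [-0.3, -0.6, -1.3]
opening: 0.0324
gripper_force: 30.0
```

```bash
python3 - <<'E'
from h import *
ctrl.grab_frame('scene')
s,r=st();p=s["position"];print(s["t"],p,r.as_euler('xyz',degrees=True))
cal=ctrl.get_calibration('wrist');im=save('wrist','w4')
for m in ctrl.masks_of('wrist','spring_a')[:1]:
    ys,xs=np.nonzero(m["pixels"]); b=np.array([xs.min(),ys.min(),xs.max()+1,ys.max()+1.]);print(b)
    f=least_squares(lambda c:cylbox('wrist',c[:2],c[2],c[2]+.06,.0165,cal)-b,[p[0],p[1],p[2]-.013],x_scale=[.01]*3)
    print('spring',f.x,f.fun,'rel tcp',f.x-p)
for m in ctrl.masks_of('wrist','plate_top')[:2]:
    ys,xs=np.nonzero(m["pixels"]); print('plate',m["confidence"],xs.min(),xs.max(),ys.min(),ys.max())
print(proj('wrist',[.5364,.0268,.045],cal),[proj('wrist',[.5364+.032*np.cos(a),.0268+.032*np.sin(a),.045],cal).round() for a in np.arange(4)*np.pi/2])
cv2.imwrite('pics/w4c.png',cv2.resize(im[120:360,200:440,::-1],(600,600)))
E
```

```text
7.0 [0.54092056 0.02703645 0.12935   ] [-1.79997617e+02  2.15311063e-02 -1.79858380e+02]
[278. 210. 364. 335.]
spring [0.53680022 0.02643065 0.1123059 ] [ 0.14508502 -0.14428448 -0.14513136  0.10344348] rel tcp [-0.00412034 -0.0006058  -0.0170441 ]
plate 0.56 281 361 163 239
plate 0.45 0 21 174 292
[321.18749442 202.31027909] [array([321., 240.]), array([362., 202.]), array([321., 162.]), array([281., 202.])]
```

View pics/w4c.png

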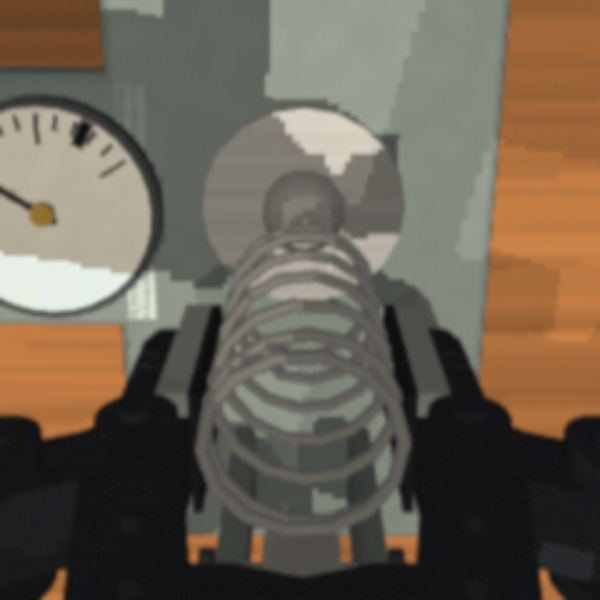

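The crop shows the plate (304,200 in the crop) exactly where predicted, and the spring's lower end is in line with the spigot. The dial needle is at 0. I'll lower it.

carry_out:
  motion:
    - {"fingers": 1, "dx": 0.01, "dy": 0.01, "dz": 0.32, "wx": 0, "wy": 0, "wz": 0}
    - {"fingers": 1, "dx": 0, "dy": 0, "dz": 0.32, "wx": 0, "wy": 0, "wz": 0}
    - {"fingers": 1, "dx": 0, "dy": 0, "dz": 0.32, "wx": 0, "wy": 0, "wz": 0}
    - {"fingers": 1, "dx": 0, "dy": 0, "dz": 0.32, "wx": 0, "wy": 0, "wz": 0}
    - {"fingers": 1, "dx": 0, "dy": 0, "dz": 0.32, "wx": 0, "wy": 0, "wz": 0}
    - {"fingers": 1, "dx": 0, "dy": 0, "dz": 0.05, "wx": 0, "wy": 0, "wz": 0}
    - {"fingers": 1, "dx": 0, "dy": 0, "dz": 0, "wx": 0, "wy": 0, "wz": 0}
    - {"fingers": 1, "dx": 0, "dy": 0, "dz": 0, "wx": 0, "wy": 0, "wz": 0}

```text
t: 7.82
position: [0.5406, 0.0271, 0.0637]
eef_rot: [0.0, -0.001, 1.0, -0.0]
wrist_force: [-0.0, -0.1, -0.5]
opening: 0.0328
gripper_force: 30.0
```

carry_out:
  motion:
    - {"fingers": 1, "dx": 0, "dy": 0, "dz": 0.04, "wx": 0, "wy": 0, "wz": 0}
    - {"fingers": 1, "dx": 0, "dy": 0, "dz": 0, "wx": 0, "wy": 0, "wz": 0}
    - {"fingers": 1, "dx": 0, "dy": 0, "dz": 0, "wx": 0, "wy": 0, "wz": 0}

```text
t: 8.07
position: [0.5406, 0.0271, 0.0619]
eef_rot: [0.0, -0.001, 1.0, -0.0]
wrist_force: [0.8, -0.5, -0.2]
opening: 0.0327
gripper_force: 30.0
```

carry_out:
  motion:
    - {"fingers": 0.4, "dx": 0, "dy": 0, "dz": 0, "wx": 0, "wy": 0, "wz": 0}
    - {"fingers": 0.4, "dx": 0, "dy": 0, "dz": 0, "wx": 0, "wy": 0, "wz": 0}
    - {"fingers": 0.4, "dx": 0, "dy": 0, "dz": 0, "wx": 0, "wy": 0, "wz": 0}
    - {"fingers": 0.4, "dx": 0, "dy": 0, "dz": 0, "wx": 0, "wy": 0, "wz": 0}

```text
t: 8.4
position: [0.5402, 0.0271, 0.0614]
eef_rot: [-0.0, -0.001, 1.0, 0.0]
wrist_force: [0.4, 0.4, -0.1]
opening: 0.0512
gripper_force: 0.0
```

carry_out:
  motion:
    - {"fingers": 0.4, "dx": 0, "dy": 0, "dz": -0.3, "wx": 0, "wy": 0, "wz": 0}
    - {"fingers": 0.4, "dx": 0, "dy": 0, "dz": -0.5, "wx": 0, "wy": 0, "wz": 0}
    - {"fingers": 0.4, "dx": 0, "dy": 0, "dz": -0.7, "wx": 0, "wy": 0, "wz": 0}
    - {"fingers": 0.4, "dx": 0, "dy": 0, "dz": -0.75, "wx": 0, "wy": 0, "wz": 0}
    - {"fingers": 0.4, "dx": 0, "dy": 0, "dz": -0.75, "wx": 0, "wy": 0, "wz": 0}
    - {"fingers": 0.4, "dx": 0, "dy": 0, "dz": -0.75, "wx": 0, "wy": 0, "wz": 0}
    - {"fingers": 0.4, "dx": 0, "dy": 0, "dz": -0.75, "wx": 0, "wy": 0, "wz": 0}
    - {"fingers": 0.4, "dx": 0, "dy": 0, "dz": -0.75, "wx": 0, "wy": 0, "wz": 0}
    - {"fingers": 0.4, "dx": 0, "dy": 0, "dz": -0.75, "wx": 0, "wy": 0, "wz": 0}
    - {"fingers": 0.4, "dx": 0, "dy": 0, "dz": -0.5, "wx": 0, "wy": 0, "wz": 0}
    - {"fingers": 0.3, "dx": 0, "dy": 0, "dz": 0, "wx": 0, "wy": 0, "wz": 0}

```text
t: 9.32
position: [0.5422, 0.0268, 0.3267]
eef_rot: [0.005, -0.001, 1.0, -0.001]
wrist_force: [1.0, 0.2, 0.3]
opening: 0.0595
gripper_force: 0.0
```

```bash
python3 - <<'E'
from h import *
ctrl.grab_frame('wrist');s,r=st();p=s["position"];print(s["t"],p)
cal=ctrl.get_calibration('wrist');w=save('wrist','w5')
for m in ctrl.masks_of('wrist','spring_a'):
    ys,xs=np.nonzero(m["pixels"]); print(m["confidence"],m["point"]); 
    if abs(xs.mean()-320)<60: print(fitcyl('wrist',m["pixels"],.045,.105,.0165,[.536,.027],cal))
R_=[]
for cam in('scene','side'):
    im=save(cam,cam+'1')
    k=[m for m in ctrl.masks_of(cam,'knob')][0]
    g=im.max(2)<60; mk=(k["pixels"]&g).astype(np.uint8)
    n,l,stt,ce=cv2.connectedComponentsWithStats(mk); j=1+np.argmax(stt[1:,4]); print(cam,stt[j],ce[j]); R_.append(ray(cam,ce[j]))
A=[];B=[]
for o,d in R_:
    d=d/np.linalg.norm(d);Q=np.eye(3)-np.outer(d,d);A.append(Q);B.append(Q@o)
x=np.linalg.solve(sum(A),sum(B));print('knob',x,[np.linalg.norm(Q@x-b) for Q,b in zip(A,B)])
h=np.array([.6414,.085]);v=np.array([x[0],x[2]])-h
print('lever',np.arctan2(v[1],-v[0])-np.arctan2(.0265,.195),np.hypot(*v))
cv2.imwrite('pics/mix5.png',np.hstack([cv2.resize(w[100:340,200:440],(400,400)),cv2.resize(im[80:280,260:460],(400,400))])[:,:,::-1])
E
```

```text
9.3667 [0.54138712 0.02695975 0.32395838]
0.84 [322.5, 170.8]
(array([0.53651773, 0.02723661]), array([-0.12548955, -1.19045204,  0.12547023,  1.09316483]))
0.73 [483.1, 263.2]
0.62 [436.9, 264.2]
scene [288 175  19  20 287] [296.83623693 184.51567944]
side [390 118  15  15 171] [397.16959064 124.74853801]
knob [0.67583414 0.02691134 0.27866791] [np.float64(0.0013097868407859167), np.float64(0.0013097868407858143)]
lever 1.611687419772841 0.19670528398467485
```

View pics/mix5.png

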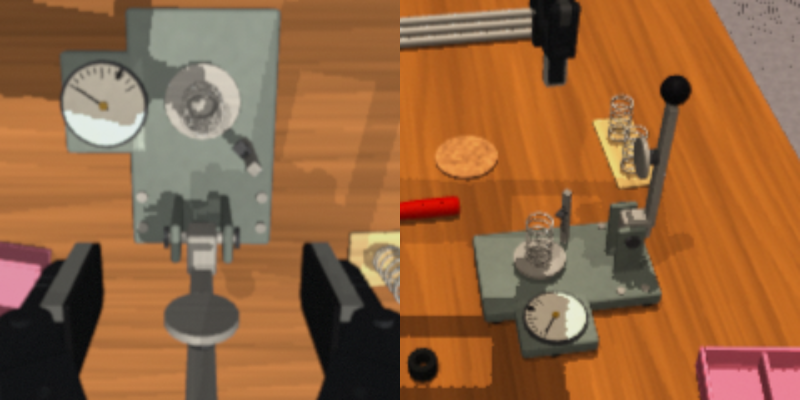

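The crops show the spring standing upright over the spigot, the needle at zero, the gauge post clear, and the knob straight up at the end of the arm.

carry_out:
  motion:
    - {"fingers": 0.3, "dx": -0.67, "dy": 0, "dz": 0, "wx": 0, "wy": 0, "wz": 0}
    - {"fingers": 0.3, "dx": -0.67, "dy": 0, "dz": 0, "wx": 0, "wy": 0, "wz": 0}
    - {"fingers": 0.3, "dx": -0.67, "dy": 0, "dz": 0, "wx": 0, "wy": 0, "wz": 0}
    - {"fingers": 0.3, "dx": -0.67, "dy": 0, "dz": 0, "wx": 0, "wy": 0, "wz": 0}
    - {"fingers": 0.3, "dx": -0.67, "dy": 0, "dz": 0, "wx": 0, "wy": 0, "wz": 0}
    - {"fingers": 0.3, "dx": 0, "dy": 0, "dz": 0, "wx": 0, "wy": 0, "wz": 0}
    - {"fingers": 0.3, "dx": 0, "dy": 0, "dz": 0.4, "wx": 0, "wy": 0, "wz": 0}
    - {"fingers": 0.3, "dx": 0, "dy": 0, "dz": 0.4, "wx": 0, "wy": 0, "wz": 0}
    - {"fingers": 0.3, "dx": 0, "dy": 0, "dz": 0.4, "wx": 0, "wy": 0, "wz": 0}
    - {"fingers": 0.3, "dx": 0, "dy": 0, "dz": 0.4, "wx": 0, "wy": 0, "wz": 0}
    - {"fingers": 0.3, "dx": 0, "dy": 0, "dz": 0, "wx": 0, "wy": 0, "wz": 0}
    - {"fingers": 0.3, "dx": 0, "dy": 0, "dz": 0, "wx": 0, "wy": 0, "wz": 0}

```text
t: 10.67
position: [0.6732, 0.0275, 0.2559]
eef_rot: [-0.002, -0.001, 1.0, 0.0]
wrist_force: [0.9, 0.4, 0.3]
opening: 0.0599
gripper_force: 0.0
```

carry_out:
  motion:
    - {"fingers": 1, "dx": -0.05, "dy": 0, "dz": 0, "wx": 0, "wy": 0, "wz": 0}
    - {"fingers": 1, "dx": 0, "dy": 0, "dz": 0, "wx": 0, "wy": 0, "wz": 0}
    - {"fingers": 1, "dx": 0, "dy": 0, "dz": 0, "wx": 0, "wy": 0, "wz": 0}
    - {"fingers": 1, "dx": 0, "dy": 0, "dz": 0, "wx": 0, "wy": 0, "wz": 0}
    - {"fingers": 1, "dx": 0, "dy": 0, "dz": 0, "wx": 0, "wy": 0, "wz": 0}
  newtons: 40

```text
t: 11.08
position: [0.6771, 0.0268, 0.2591]
eef_rot: [0.002, -0.001, 1.0, -0.001]
wrist_force: [0.7, -1.9, 6.0]
opening: 0.0299
gripper_force: 39.4
```

```bash
cat >> h.py <<'E'
H=np.array([.6414,.085]); 
def knob(th): return H+.195*np.array([-np.cos(th),np.sin(th)])+.0265*np.array([np.sin(th),np.cos(th)])
E
python3 - <<'E'
from h import *
s,r=st();print(s["t"],s["position"],s["wrist_force"])
ths=np.r_[np.linspace(1.61,.3,14),.25,.2,.15,.1,.05,0]
k=np.array([knob(t) for t in ths]); d=np.diff(k,axis=0)/.04
for t,kk,q in zip(ths[1:],k[1:],d): print(round(t,3),kk.round(4),'dx',round(-q[0],3),'dz',round(-q[1],3))
E
```

```text
11.0833 [0.67710334 0.02680972 0.25905898] [ 0.71646684 -1.92747641  5.99051051]
1.509 [0.6559 0.2813] dx 0.492 dz -0.061
1.408 [0.636  0.2817] dx 0.495 dz -0.011
1.308 [0.6163 0.2802] dx 0.494 dz 0.038
1.207 [0.5968 0.2767] dx 0.488 dz 0.088
1.106 [0.5777 0.2712] dx 0.476 dz 0.137
1.005 [0.5593 0.2638] dx 0.46 dz 0.184
0.905 [0.5417 0.2547] dx 0.439 dz 0.229
0.804 [0.5252 0.2438] dx 0.414 dz 0.272
0.703 [0.5098 0.2313] dx 0.385 dz 0.312
0.602 [0.4957 0.2173] dx 0.351 dz 0.35
0.502 [0.4832 0.202 ] dx 0.314 dz 0.383
0.401 [0.4722 0.1855] dx 0.274 dz 0.413
0.3 [0.4629 0.1679] dx 0.231 dz 0.438
0.25 [0.459  0.1589] dx 0.098 dz 0.226
0.2 [0.4556 0.1497] dx 0.087 dz 0.23
0.15 [0.4525 0.1403] dx 0.075 dz 0.234
0.1 [0.45   0.1308] dx 0.063 dz 0.238
0.05 [0.448  0.1212] dx 0.051 dz 0.241
0.0 [0.4464 0.1115] dx 0.039 dz 0.243
```

carry_out:
  motion:
    - {"fingers": 0.4, "dx": 0, "dy": 0, "dz": 0, "wx": 0, "wy": 0, "wz": 0}
    - {"fingers": 0.4, "dx": 0, "dy": 0, "dz": 0.15, "wx": 0, "wy": 0, "wz": 0}
    - {"fingers": 0.4, "dx": 0, "dy": 0, "dz": 0, "wx": 0, "wy": 0, "wz": 0}
    - {"fingers": 1, "dx": 0, "dy": 0, "dz": 0, "wx": 0, "wy": 0, "wz": 0}
    - {"fingers": 1, "dx": 0, "dy": 0, "dz": 0, "wx": 0, "wy": 0, "wz": 0}
    - {"fingers": 1, "dx": 0, "dy": 0, "dz": 0, "wx": 0, "wy": 0, "wz": 0}
    - {"fingers": 1, "dx": 0, "dy": 0, "dz": 0, "wx": 0, "wy": 0, "wz": 0}

```text
t: 11.67
position: [0.6759, 0.0269, 0.2507]
eef_rot: [-0.001, -0.001, 1.0, -0.0]
wrist_force: [-0.3, -2.7, -2.1]
opening: 0.0298
gripper_force: 39.6
```

carry_out:
  motion:
    - {"fingers": 1, "dx": 0.49, "dy": 0, "dz": -0.06, "wx": 0, "wy": 0, "wz": 0}
    - {"fingers": 1, "dx": 0.495, "dy": 0, "dz": -0.01, "wx": 0, "wy": 0, "wz": 0}
    - {"fingers": 1, "dx": 0.495, "dy": 0, "dz": 0.04, "wx": 0, "wy": 0, "wz": 0}
    - {"fingers": 1, "dx": 0.49, "dy": 0, "dz": 0.09, "wx": 0, "wy": 0, "wz": 0}
    - {"fingers": 1, "dx": 0.475, "dy": 0, "dz": 0.135, "wx": 0, "wy": 0, "wz": 0}
    - {"fingers": 1, "dx": 0.46, "dy": 0, "dz": 0.185, "wx": 0, "wy": 0, "wz": 0}

```text
t: 12.17
position: [0.5607, 0.0272, 0.2371]
eef_rot: [0.002, -0.001, 1.0, -0.0]
wrist_force: [4.0, -1.9, -1.5]
opening: 0.0299
gripper_force: 40.5
```

carry_out:
  motion:
    - {"fingers": 1, "dx": 0.44, "dy": 0, "dz": 0.23, "wx": 0, "wy": 0, "wz": 0}
    - {"fingers": 1, "dx": 0.415, "dy": 0, "dz": 0.27, "wx": 0, "wy": 0, "wz": 0}
    - {"fingers": 1, "dx": 0.385, "dy": 0, "dz": 0.31, "wx": 0, "wy": 0, "wz": 0}
    - {"fingers": 1, "dx": 0.35, "dy": 0, "dz": 0.35, "wx": 0, "wy": 0, "wz": 0}
    - {"fingers": 1, "dx": 0.315, "dy": 0, "dz": 0.385, "wx": 0, "wy": 0, "wz": 0}
    - {"fingers": 1, "dx": 0.275, "dy": 0, "dz": 0.415, "wx": 0, "wy": 0, "wz": 0}
    - {"fingers": 1, "dx": 0.12, "dy": 0, "dz": 0.22, "wx": 0, "wy": 0, "wz": 0}
    - {"fingers": 1, "dx": 0, "dy": 0, "dz": 0, "wx": 0, "wy": 0, "wz": 0}

```text
t: 12.83
position: [0.467, 0.0275, 0.1477]
eef_rot: [-0.001, -0.001, 1.0, 0.001]
wrist_force: [-0.5, 1.0, -2.1]
opening: 0.0301
gripper_force: 41.2
```

```bash
cat >> h.py <<'E'
def mixview(name):
    w=save('wrist',name+'w'); s=save('side',name+'s'); c=save('scene',name+'c')
    cv2.imwrite(f'pics/{name}.png',np.hstack([cv2.resize(w[:, :],(400,300)),cv2.resize(s[150:270,280:420],(400,300),interpolation=2)])[:,:,::-1])
E
python3 - <<'E'
from h import *
s,r=st();print(s["t"],s["position"],s["wrist_force"])
mixview('m6')
E
```

```text
12.8333 [0.46697108 0.02749184 0.14774107] [-0.47623417  0.99512488 -2.10324844]
```

View pics/m6.png

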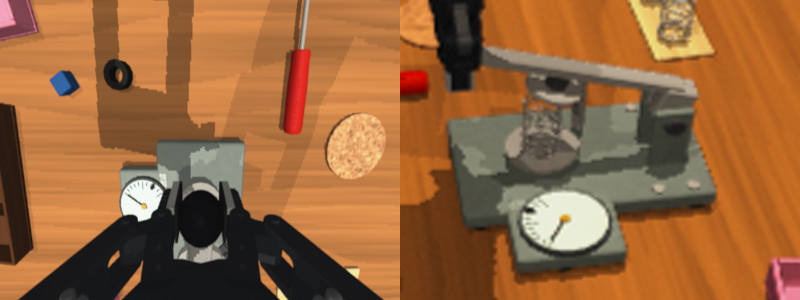

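The wrist part shows the ball in the fingers and the needle still at zero at (135,198); the side part shows the foot just above the spring, with the dial centre at (565,218).

```bash
cat >> h.py <<'E'
DC={}
def dial(cam,im=None,cal=None,zd=.032):
    if im is None: cal=ctrl.get_calibration(cam); im=ctrl.grab_frame(cam)
    hsv=cv2.cvtColor(im,cv2.COLOR_RGB2HSV); g=im.max(2).astype(np.float32)
    u,v=proj(cam,[.5364,-.054,zd],cal).astype(int); 
    hub=((hsv[...,0]>12)&(hsv[...,0]<30)&(hsv[...,1]>120)&(hsv[...,2]>90)).astype(np.uint8)
    w=np.zeros_like(hub); 
    # white blob near the guess
    wh=((hsv[...,1]<60)&(g>120)).astype(np.uint8); win=np.zeros_like(wh); win[max(v-45,0):v+45,max(u-45,0):u+45]=1
    n,l,s,c=cv2.connectedComponentsWithStats(cv2.morphologyEx(wh*win,cv2.MORPH_CLOSE,np.ones((7,7),np.uint8)))
    j=1+np.argmax(s[1:,4]); box=s[j]
    m=cv2.convexHull(np.argwhere(l==j)[:,::-1].astype(np.int32)); mm=np.zeros_like(wh); cv2.fillConvexPoly(mm,m,1)
    mm=cv2.erode(mm,np.ones((7,7),np.uint8))
    ys,xs=np.nonzero(hub*mm); ctr=np.array([xs.mean(),ys.mean()]); C=atz(cam,ctr,zd,cal)
    ph=np.arange(-2.6,2.6,.01); D=[]
    rr=np.arange(.009,.019,.0005)
    P=np.array([[proj(cam,C+[-r*np.cos(a),r*np.sin(a),0],cal) for r in rr] for a in ph],np.float32)
    val=cv2.remap(g,P[...,0],P[...,1],cv2.INTER_LINEAR).mean(1)
    from scipy.ndimage import gaussian_filter1d as gf
    k=gf(val,30)-gf(val,5); i=k.argmax(); 
    sl=slice(max(i-15,0),i+16); wt=np.clip(k[sl],0,None); a=(ph[sl]*wt).sum()/wt.sum()
    return round(float(1+a),3),round(float(k[i]),1),len(xs),C.round(4)[:2]
E
python3 - <<'E'
from h import *
for cam in('wrist','side'):
    cal=ctrl.get_calibration(cam); im=cv2.imread('pics/m6%s.png'%cam[0])[:,:,::-1].copy()
    for z in (.028,.033): print(cam,dial(cam,im,cal,z))
E
```

```text
wrist (0.062, 88.2, 41, array([ 0.5489, -0.0623]))
wrist (0.062, 88.4, 41, array([ 0.546 , -0.0606]))
side (-0.115, 57.5, 36, array([ 0.5799, -0.0612]))
side (-0.115, 57.7, 36, array([ 0.5788, -0.0651]))
```

```bash
python3 - <<'E'
from h import *
for cam in('wrist','side'):
    cal=ctrl.get_calibration(cam); im=cv2.imread('pics/m6%s.png'%cam[0])[:,:,::-1].copy()
    r=dial(cam,im,cal,.03); print(cam,r,proj(cam,[*r[3],.03],cal))
    hs=cv2.cvtColor(im,cv2.COLOR_RGB2HSV)
    if cam=='side':
        for v in range(226,249,2): print(v,[int(x) for x in im[v,322:356:2].max(1)],[int(x) for x in hs[v,330:346:2,1]])
E
```

```text
wrist (0.062, 88.2, 41, array([ 0.5478, -0.0616])) [229.87645711 274.89602379]
side (-0.115, 57.6, 36, array([ 0.5795, -0.0628])) [353.54234775 238.84778804]
226 [140, 140, 138, 139, 125, 128, 157, 177, 172, 167, 131, 120, 131, 135, 137, 137, 135] [37, 32, 34, 33, 34, 32, 37, 40]
228 [142, 142, 129, 137, 237, 238, 237, 237, 237, 236, 237, 235, 162, 141, 143, 140, 135] [23, 23, 20, 22, 23, 24, 24, 24]
230 [167, 118, 185, 203, 226, 237, 237, 237, 237, 237, 237, 237, 237, 204, 104, 141, 117] [28, 22, 23, 23, 23, 23, 24, 24]
232 [146, 135, 216, 214, 231, 237, 237, 237, 237, 237, 237, 237, 237, 237, 200, 138, 125] [26, 19, 20, 23, 24, 23, 24, 23]
234 [89, 38, 63, 237, 238, 237, 237, 237, 237, 237, 237, 237, 237, 238, 238, 107, 133] [21, 20, 23, 23, 22, 25, 26, 23]
236 [122, 223, 237, 238, 237, 237, 237, 226, 225, 238, 237, 238, 237, 237, 237, 197, 131] [18, 23, 23, 100, 194, 24, 22, 23]
238 [128, 222, 229, 232, 237, 237, 237, 128, 184, 237, 237, 237, 237, 237, 236, 225, 113] [19, 19, 20, 128, 133, 22, 24, 24]
240 [90, 229, 227, 237, 238, 237, 232, 131, 238, 237, 237, 237, 238, 237, 236, 215, 125] [23, 20, 26, 43, 23, 23, 26, 26]
242 [55, 228, 222, 237, 237, 237, 156, 237, 237, 237, 237, 237, 237, 237, 237, 77, 129] [22, 20, 38, 26, 24, 23, 25, 28]
244 [78, 85, 228, 196, 237, 218, 155, 237, 237, 237, 237, 237, 237, 237, 211, 63, 141] [20, 32, 38, 24, 26, 23, 24, 27]
246 [138, 56, 89, 227, 177, 219, 237, 237, 238, 237, 237, 238, 237, 216, 60, 100, 139] [37, 36, 24, 23, 27, 26, 25, 27]
248 [137, 132, 57, 59, 160, 191, 234, 237, 237, 237, 232, 225, 129, 42, 95, 140, 139] [43, 39, 27, 22, 24, 26, 27, 33]
```

carry_out:
  motion:
    - {"fingers": 1, "dx": 0.11, "dy": 0, "dz": 0.22, "wx": 0, "wy": 0, "wz": 0}
    - {"fingers": 1, "dx": 0.1, "dy": 0, "dz": 0.225, "wx": 0, "wy": 0, "wz": 0}
    - {"fingers": 1, "dx": 0.09, "dy": 0, "dz": 0.23, "wx": 0, "wy": 0, "wz": 0}
    - {"fingers": 1, "dx": 0.08, "dy": 0, "dz": 0.235, "wx": 0, "wy": 0, "wz": 0}
    - {"fingers": 1, "dx": 0, "dy": 0, "dz": 0, "wx": 0, "wy": 0, "wz": 0}
    - {"fingers": 1, "dx": 0, "dy": 0, "dz": 0, "wx": 0, "wy": 0, "wz": 0}

```text
t: 13.48
position: [0.4543, 0.0275, 0.1124]
eef_rot: [0.001, -0.001, 1.0, 0.001]
wrist_force: [2.8, 4.8, -0.9]
opening: 0.0302
gripper_force: 41.5
```

```bash
cat >> h.py <<'E'
def rep():
    s,r=st();p=s["position"];print(s["t"],p.round(4),np.round(s["wrist_force"],1),s["opening"].round(4))
    print(dial('wrist')); kz=p[2]+.0283
    from scipy.optimize import brentq
    print('theta z',brentq(lambda t:knob(t)[1]-kz,-.2,1))
E
python3 - <<'E'
from h import *
rep()
E
```

```text
Traceback (most recent call last):
  File "h.py", line 53, in rep
    s,r=st();p=s["position"];print(s["t"],p.round(4),np.round(s["wrist_force"],1),s["opening"].round(4))
                                                                                  ^^^^^^^^^^^^^^^^^^
AttributeError: 'float' object has no attribute 'round'
```

```bash
sed -i 's/s\["opening"\].round(4)/s["opening"]/' h.py; python3 - <<'E'
from h import *
rep()
E
```

```text
13.4833 [0.4543 0.0275 0.1124] [ 2.8  4.8 -0.9] 0.03023849180979824
(nan, 0.0, 0, array([nan, nan]))
theta z 0.1519024194089115h.py:43: RuntimeWarning: Mean of empty slice.
  ys,xs=np.nonzero(hub*mm); ctr=np.array([xs.mean(),ys.mean()]); C=atz(cam,ctr,zd,cal)
  ret = ret.dtype.type(ret / rcount)
h.py:50: RuntimeWarning: invalid value encountered in scalar divide
  sl=slice(max(i-15,0),i+16); wt=np.clip(k[sl],0,None); a=(ph[sl]*wt).sum()/wt.sum()
```

```bash
python3 - <<'E'
import re
t=open('h.py').read()
a=t.index('DC={}'); b=t.index('def rep()')
new='''def needle(cam,im,cal,C):
    from scipy.ndimage import gaussian_filter1d as gf
    g=im.max(2).astype(np.float32); ph=np.arange(-2.6,2.6,.01); rr=np.arange(.007,.019,.0005)
    P=np.array([[proj(cam,C+np.array([-r*np.cos(a),r*np.sin(a),0]),cal) for r in rr] for a in ph],np.float32)
    val=cv2.remap(g,P[...,0],P[...,1],cv2.INTER_LINEAR).mean(1)
    k=gf(val,30)-gf(val,5); i=k.argmax(); sl=slice(max(i-15,0),i+16); wt=np.clip(k[sl],0,None)
    return round(float(1+(ph[sl]*wt).sum()/wt.sum()),3),round(float(k[i]),1)
def dial(cam,im=None,cal=None):
    if im is None: cal=ctrl.get_calibration(cam); im=ctrl.grab_frame(cam)
    if cam=='side': return needle(cam,im,cal,atz('side',(337.7,236.9),.03,cal))
    return needle(cam,im,cal,np.array(HUB))
'''
open('h.py','w').write(t[:a]+new+t[b:].replace("print(dial('wrist'))","print(dial('wrist'),dial('side'))"))
E
python3 - <<'E'
from h import *
s,r=st(); c=ctrl.get_calibration('wrist'); M=r.as_matrix(); p=np.array(s["position"])
o,_=ray('wrist',(0,0),c); off=M.T@(o-p); T=np.array(c["world_to_cam"]); K=np.array(c["K"]); Rct=T[:3,:3]@M
def calat(P,Mw):
    Rw=Rct@Mw.T; oo=P+Mw@off; W=np.eye(4); W[:3,:3]=Rw; W[:3,3]=-Rw@oo; return {"K":K,"world_to_cam":W}
obs=[(np.array([.54092,.02704,.12935]),(216.4,205.6)),(np.array([.46697,.02749,.14774]),(229.9,274.9))]
import scipy
def f(X): return np.concatenate([proj('',X,calat(P,R.from_euler('z',180,degrees=True).as_matrix()@R.from_euler('x',180,degrees=True).as_matrix() if 1 else M))-u for P,u in obs])
q=least_squares(f,[.548,-.06,.03],x_scale=[.01]*3); print(q.x,q.fun)
open('h.py','a').write(f'HUB={q.x.tolist()}\n')
HUB=q.x
import h; h.HUB=q.x
for cam in('wrist','side'):
    im=cv2.imread('pics/m6%s.png'%cam[0])[:,:,::-1].copy()
    cal=calat(obs[1][0],M) if cam=='wrist' else ctrl.get_calibration(cam)
    print(cam,h.dial(cam,im,cal))
h.rep()
E
```

```text
[ 0.5409299  -0.05820498  0.0389647 ] [-0.14341576  0.02860413  0.16608841 -0.03312617]
wrist (0.037, 87.4)
side (0.071, 54.2)
13.5333 [0.4544 0.0275 0.1125] [ 3.   4.7 -1.4] 0.030092434011477258
(0.976, 18.8) (0.201, 59.0)
theta z 0.1526237469892728
```

carry_out:
  motion:
    - {"fingers": 1, "dx": 0.07, "dy": 0, "dz": 0.235, "wx": 0, "wy": 0, "wz": 0}
    - {"fingers": 1, "dx": 0.05, "dy": 0, "dz": 0.24, "wx": 0, "wy": 0, "wz": 0}
    - {"fingers": 1, "dx": 0, "dy": 0, "dz": 0, "wx": 0, "wy": 0, "wz": 0}
    - {"fingers": 1, "dx": 0, "dy": 0, "dz": 0, "wx": 0, "wy": 0, "wz": 0}

```text
t: 13.97
position: [0.4499, 0.0275, 0.0936]
eef_rot: [0.002, -0.001, 1.0, 0.001]
wrist_force: [4.0, 5.6, 0.0]
opening: 0.0301
gripper_force: 41.7
```

```bash
python3 - <<'E'
from h import *
rep()
E
```

```text
13.9667 [0.4499 0.0275 0.0936] [4.  5.6 0. ] 0.030080759197455734
(-0.54, 2.2) (0.43, 47.9)
theta z 0.053690318619274
```

carry_out:
  motion:
    - {"fingers": 1, "dx": 0.03, "dy": 0, "dz": 0.15, "wx": 0, "wy": 0, "wz": 0}
    - {"fingers": 1, "dx": 0.01, "dy": 0, "dz": 0.1, "wx": 0, "wy": 0, "wz": 0}
    - {"fingers": 1, "dx": 0, "dy": 0, "dz": 0, "wx": 0, "wy": 0, "wz": 0}
    - {"fingers": 1, "dx": 0, "dy": 0, "dz": 0, "wx": 0, "wy": 0, "wz": 0}

```text
t: 14.4
position: [0.4487, 0.0275, 0.084]
eef_rot: [0.002, -0.001, 1.0, 0.0]
wrist_force: [3.8, 5.7, -0.2]
opening: 0.0297
gripper_force: 41.8
```

```bash
python3 - <<'E'
from h import *
rep()
s=save('side','m7s'); c=save('scene','m7c')
cv2.imwrite('pics/m7.png',np.hstack([cv2.resize(c[190:270,270:350],(400,400),interpolation=2),cv2.resize(s[170:260,290:380],(400,400),interpolation=2)])[:,:,::-1])
for z in (.085,):
  for y in (.0268,): print('mark exp side',proj('side',[.5364+.038,.0268+.038,z]),'foot edges',proj('side',[.5124,y,z]),proj('side',[.5604,y,z]))
E
```

```text
14.4 [0.4487 0.0275 0.084 ] [ 3.8  5.7 -0.2] 0.029710361631930672
(-0.982, 30.8) (0.542, 42.7)
theta z 0.00396921114323199
mark exp side [342.14749144 184.1601015 ] foot edges [319.31563553 197.98581492] [339.35094449 195.86038106]
```

View pics/m7.png

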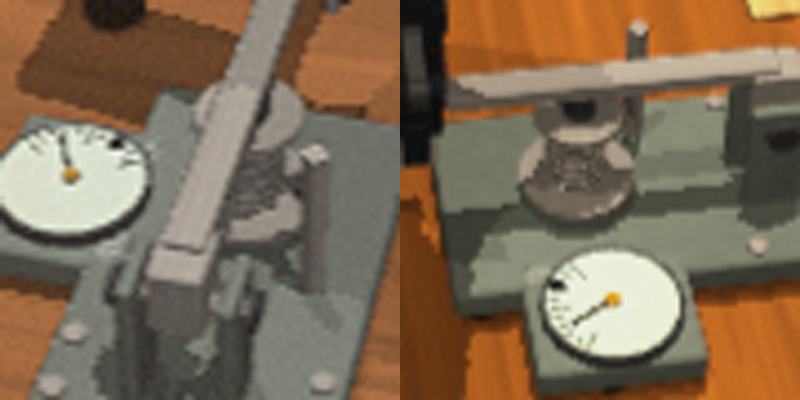

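The scene part shows the needle at (62,150), a little over 5 N and short of the 10 N tick. The side part shows the spring compressed under the foot with the arm about level. It's a light spring. I'll go down slightly and hold.

carry_out:
  motion:
    - {"fingers": 1, "dx": 0, "dy": 0, "dz": 0.04, "wx": 0, "wy": 0, "wz": 0}
    - {"fingers": 1, "dx": 0, "dy": 0, "dz": 0, "wx": 0, "wy": 0, "wz": 0}
    - {"fingers": 1, "dx": 0, "dy": 0, "dz": 0, "wx": 0, "wy": 0, "wz": 0}
    - {"fingers": 1, "dx": 0, "dy": 0, "dz": 0, "wx": 0, "wy": 0, "wz": 0}
    - {"fingers": 1, "dx": 0, "dy": 0, "dz": 0, "wx": 0, "wy": 0, "wz": 0}
    - {"fingers": 1, "dx": 0, "dy": 0, "dz": 0, "wx": 0, "wy": 0, "wz": 0}

```text
t: 15.1
position: [0.4485, 0.0275, 0.0825]
eef_rot: [0.002, -0.001, 1.0, 0.0]
wrist_force: [2.7, 6.8, 1.1]
opening: 0.0294
gripper_force: 41.9
```

```bash
python3 - <<'E'
from h import *
rep()
c=ctrl.get_calibration('scene'); C=atz('scene',(284,224.8),.039,c)
for n in('scene1','m6c','m7c'): print(n,needle('scene',cv2.imread(f'pics/{n}.png')[:,:,::-1],c,C))
im=save('scene','m8c'); print(needle('scene',im,c,C))
im=save('side','m8s'); cs=ctrl.get_calibration('side')
for n in('side1','m6s','m7s','m8s'): print(n,dial('side',cv2.imread(f'pics/{n}.png')[:,:,::-1],cs), needle('side',cv2.imread(f'pics/{n}.png')[:,:,::-1],cs,atz('side',(337.7,236.9),.039,cs)))
E
```

```text
15.1 [0.4485 0.0275 0.0825] [2.7 6.8 1.1] 0.029440100425841227
(-0.937, 31.2) (0.571, 40.9)
theta z -0.003582676811520766
scene1 (0.047, 35.0)
m6c (0.037, 53.2)
m7c (0.443, 45.3)
(0.462, 44.7)
side1 (0.081, 38.3) (0.081, 38.5)
m6s (0.071, 54.2) (0.07, 54.6)
m7s (0.543, 42.7) (0.542, 42.7)
m8s (0.571, 40.8) (0.57, 41.0)
```

carry_out:
  motion:
    - {"fingers": 1, "dx": 0, "dy": 0, "dz": 0.025, "wx": 0, "wy": 0, "wz": 0}
    - {"fingers": 1, "dx": 0, "dy": 0, "dz": 0, "wx": 0, "wy": 0, "wz": 0}
    - {"fingers": 1, "dx": 0, "dy": 0, "dz": 0, "wx": 0, "wy": 0, "wz": 0}
    - {"fingers": 1, "dx": 0, "dy": 0, "dz": 0, "wx": 0, "wy": 0, "wz": 0}
    - {"fingers": 1, "dx": 0, "dy": 0, "dz": 0, "wx": 0, "wy": 0, "wz": 0}
    - {"fingers": 1, "dx": 0, "dy": 0, "dz": 0, "wx": 0, "wy": 0, "wz": 0}
    - {"fingers": 1, "dx": 0, "dy": 0, "dz": 0, "wx": 0, "wy": 0, "wz": 0}
    - {"fingers": 1, "dx": 0, "dy": 0, "dz": 0, "wx": 0, "wy": 0, "wz": 0}
    - {"fingers": 1, "dx": 0, "dy": 0, "dz": 0, "wx": 0, "wy": 0, "wz": 0}
    - {"fingers": 1, "dx": 0, "dy": 0, "dz": 0, "wx": 0, "wy": 0, "wz": 0}
    - {"fingers": 1, "dx": 0, "dy": 0, "dz": 0, "wx": 0, "wy": 0, "wz": 0}
    - {"fingers": 1, "dx": 0, "dy": 0, "dz": 0, "wx": 0, "wy": 0, "wz": 0}

```text
t: 16.3
position: [0.4483, 0.0275, 0.0816]
eef_rot: [0.002, -0.001, 1.0, 0.0]
wrist_force: [1.8, 6.3, 2.8]
opening: 0.0301
gripper_force: 41.9
```

```bash
python3 - <<'E'
from h import *
rep()
c=ctrl.get_calibration('scene'); C=atz('scene',(284,224.8),.039,c); print(needle('scene',ctrl.grab_frame('scene'),c,C))
ths=[-.01]+list(np.arange(.04,.35,.05))+list(np.linspace(.44,1.62,13))
s,r=st();o=s["position"]; d0=np.array([o[0],o[2]])-knob(-.01);print('off',d0)
k=np.array([knob(t) for t in ths]);d=np.diff(k,axis=0)/.04
for t,kk,q in zip(ths[1:],k[1:],d): print(round(t,3),(kk+d0).round(4),'dx',round(-q[0],3),'dz',round(-q[1],3))
E
```

```text
16.3 [0.4483 0.0275 0.0816] [1.8 6.3 2.8] 0.030057865806512346
(-0.912, 30.8) (0.577, 48.0)
theta z -0.008357298879169948
(0.494, 50.4)
off [ 0.00221811 -0.02796408]
0.04 [0.4498 0.0913] dx -0.037 dz -0.243
0.09 [0.4518 0.101 ] dx -0.049 dz -0.241
0.14 [0.4542 0.1105] dx -0.061 dz -0.238
0.19 [0.4571 0.1199] dx -0.073 dz -0.235
0.24 [0.4605 0.1291] dx -0.084 dz -0.231
0.29 [0.4643 0.1382] dx -0.096 dz -0.227
0.34 [0.4686 0.147 ] dx -0.107 dz -0.221
0.44 [0.4785 0.1641] dx -0.247 dz -0.426
0.538 [0.4898 0.1798] dx -0.283 dz -0.392
0.637 [0.5026 0.1943] dx -0.32 dz -0.363
0.735 [0.5167 0.2075] dx -0.354 dz -0.33
0.833 [0.5321 0.2192] dx -0.385 dz -0.293
0.932 [0.5486 0.2294] dx -0.411 dz -0.254
1.03 [0.5659 0.2379] dx -0.434 dz -0.212
1.128 [0.5841 0.2446] dx -0.453 dz -0.169
1.227 [0.6028 0.2495] dx -0.468 dz -0.123
1.325 [0.6219 0.2526] dx -0.477 dz -0.077
1.423 [0.6412 0.2538] dx -0.483 dz -0.03
1.522 [0.6605 0.2531] dx -0.483 dz 0.018
1.62 [0.6797 0.2505] dx -0.479 dz 0.065
```

Held for over a second at about 5 N, so this is a light spring. Swinging the arm back up.

carry_out:
  motion:
    - {"fingers": 1, "dx": -0.035, "dy": 0, "dz": -0.24, "wx": 0, "wy": 0, "wz": 0}
    - {"fingers": 1, "dx": -0.05, "dy": 0, "dz": -0.24, "wx": 0, "wy": 0, "wz": 0}
    - {"fingers": 1, "dx": -0.06, "dy": 0, "dz": -0.24, "wx": 0, "wy": 0, "wz": 0}
    - {"fingers": 1, "dx": -0.07, "dy": 0, "dz": -0.235, "wx": 0, "wy": 0, "wz": 0}
    - {"fingers": 1, "dx": -0.085, "dy": 0, "dz": -0.23, "wx": 0, "wy": 0, "wz": 0}
    - {"fingers": 1, "dx": -0.095, "dy": 0, "dz": -0.225, "wx": 0, "wy": 0, "wz": 0}
    - {"fingers": 1, "dx": -0.105, "dy": 0, "dz": -0.22, "wx": 0, "wy": 0, "wz": 0}
    - {"fingers": 1, "dx": -0.25, "dy": 0, "dz": -0.425, "wx": 0, "wy": 0, "wz": 0}
    - {"fingers": 1, "dx": -0.28, "dy": 0, "dz": -0.39, "wx": 0, "wy": 0, "wz": 0}
    - {"fingers": 1, "dx": -0.32, "dy": 0, "dz": -0.365, "wx": 0, "wy": 0, "wz": 0}
    - {"fingers": 1, "dx": -0.355, "dy": 0, "dz": -0.33, "wx": 0, "wy": 0, "wz": 0}
    - {"fingers": 1, "dx": -0.385, "dy": 0, "dz": -0.29, "wx": 0, "wy": 0, "wz": 0}

```text
t: 17.45
position: [0.5298, 0.0272, 0.2191]
eef_rot: [-0.001, -0.001, 1.0, 0.0]
wrist_force: [-2.1, 1.9, -3.7]
opening: 0.0296
gripper_force: 40.3
```

carry_out:
  motion:
    - {"fingers": 1, "dx": -0.41, "dy": 0, "dz": -0.255, "wx": 0, "wy": 0, "wz": 0}
    - {"fingers": 1, "dx": -0.435, "dy": 0, "dz": -0.21, "wx": 0, "wy": 0, "wz": 0}
    - {"fingers": 1, "dx": -0.455, "dy": 0, "dz": -0.17, "wx": 0, "wy": 0, "wz": 0}
    - {"fingers": 1, "dx": -0.47, "dy": 0, "dz": -0.12, "wx": 0, "wy": 0, "wz": 0}
    - {"fingers": 1, "dx": -0.475, "dy": 0, "dz": -0.075, "wx": 0, "wy": 0, "wz": 0}
    - {"fingers": 1, "dx": -0.485, "dy": 0, "dz": -0.03, "wx": 0, "wy": 0, "wz": 0}
    - {"fingers": 1, "dx": -0.48, "dy": 0, "dz": 0.02, "wx": 0, "wy": 0, "wz": 0}
    - {"fingers": 1, "dx": -0.3, "dy": 0, "dz": 0.04, "wx": 0, "wy": 0, "wz": 0}
    - {"fingers": 1, "dx": 0, "dy": 0, "dz": 0, "wx": 0, "wy": 0, "wz": 0}
    - {"fingers": 0.3, "dx": 0, "dy": 0, "dz": 0, "wx": 0, "wy": 0, "wz": 0}
    - {"fingers": 0.3, "dx": 0, "dy": 0, "dz": 0, "wx": 0, "wy": 0, "wz": 0}
    - {"fingers": 0.3, "dx": 0, "dy": 0, "dz": 0, "wx": 0, "wy": 0, "wz": 0}

```text
t: 18.45
position: [0.6703, 0.0269, 0.2501]
eef_rot: [-0.0, -0.001, 1.0, -0.0]
wrist_force: [0.3, -0.4, -1.0]
opening: 0.0597
gripper_force: 0.0
```

carry_out:
  motion:
    - {"fingers": 0.3, "dx": 0, "dy": 0, "dz": -0.4, "wx": 0, "wy": 0, "wz": 0}
    - {"fingers": 0.3, "dx": 0, "dy": 0, "dz": -0.6, "wx": 0, "wy": 0, "wz": 0}
    - {"fingers": 0.3, "dx": 0, "dy": 0, "dz": -0.6, "wx": 0, "wy": 0, "wz": 0}
    - {"fingers": 0.3, "dx": 0, "dy": 0, "dz": -0.4, "wx": 0, "wy": 0, "wz": 0}
    - {"fingers": 0.3, "dx": 0.65, "dy": 0, "dz": 0, "wx": 0, "wy": 0, "wz": 0}
    - {"fingers": 0.3, "dx": 0.65, "dy": 0, "dz": 0, "wx": 0, "wy": 0, "wz": 0}
    - {"fingers": 0.3, "dx": 0.65, "dy": 0, "dz": 0, "wx": 0, "wy": 0, "wz": 0}
    - {"fingers": 0.3, "dx": 0.65, "dy": 0, "dz": 0, "wx": 0, "wy": 0, "wz": 0}
    - {"fingers": 0.3, "dx": 0.64, "dy": 0, "dz": 0, "wx": 0, "wy": 0, "wz": 0}
    - {"fingers": 0.3, "dx": 0, "dy": 0, "dz": 0, "wx": 0, "wy": 0, "wz": 0}
    - {"fingers": 0.3, "dx": 0, "dy": 0, "dz": 0, "wx": 0, "wy": 0, "wz": 0}

```text
t: 19.37
position: [0.5399, 0.0271, 0.3311]
eef_rot: [0.001, -0.001, 1.0, -0.0]
wrist_force: [-0.5, 0.4, 0.4]
opening: 0.0597
gripper_force: 0.0
```

```bash
python3 - <<'E'
from h import *
ctrl.grab_frame('wrist');s,r=st();p=s["position"];print(s["t"],p)
cal=ctrl.get_calibration('wrist');w=save('wrist','w9')
for m in ctrl.masks_of('wrist','spring_a'):
    ys,xs=np.nonzero(m["pixels"])
    if abs(xs.mean()-320)<60: print(m["confidence"],fitcyl('wrist',m["pixels"],.045,.105,.0165,[.536,.027],cal))
R_=[]
for cam in('scene','side'):
    im=save(cam,cam+'9'); k=ctrl.masks_of(cam,'knob')[0]
    n,l,stt,ce=cv2.connectedComponentsWithStats((k["pixels"]&(im.max(2)<60)).astype(np.uint8)); j=1+np.argmax(stt[1:,4]); print(cam,stt[j],ce[j]); R_.append(ray(cam,ce[j]))
A=[];B=[]
for o,d in R_:
    d=d/np.linalg.norm(d);Q=np.eye(3)-np.outer(d,d);A.append(Q);B.append(Q@o)
x=np.linalg.solve(sum(A),sum(B)); v=np.array([x[0],x[2]])-H
print('knob',x,'lever',np.arctan2(v[1],-v[0])-np.arctan2(.0265,.195))
E
```

```text
19.4167 [0.54092278 0.02692942 0.33082641]
0.64 (array([0.53711313, 0.02729261]), array([ 0.13355606, -0.32005023, -0.13355741,  0.28963628]))
scene [289 172  19  20 298] [297.93288591 181.83557047]
side [388 119  14  14 160] [394.73125 125.1625 ]
knob [0.66999107 0.02653441 0.27902355] lever 1.5820321687733345
```

carry_out:
  motion:
    - {"fingers": 0.35, "dx": 0.1, "dy": 0, "dz": 0.65, "wx": 0, "wy": 0, "wz": 0}
    - {"fingers": 0.35, "dx": 0, "dy": 0, "dz": 0.75, "wx": 0, "wy": 0, "wz": 0}
    - {"fingers": 0.35, "dx": 0, "dy": 0, "dz": 0.75, "wx": 0, "wy": 0, "wz": 0}
    - {"fingers": 0.35, "dx": 0, "dy": 0, "dz": 0.75, "wx": 0, "wy": 0, "wz": 0}
    - {"fingers": 0.35, "dx": 0, "dy": 0, "dz": 0.75, "wx": 0, "wy": 0, "wz": 0}
    - {"fingers": 0.35, "dx": 0, "dy": 0, "dz": 0.75, "wx": 0, "wy": 0, "wz": 0}
    - {"fingers": 0.35, "dx": 0, "dy": 0, "dz": 0.75, "wx": 0, "wy": 0, "wz": 0}
    - {"fingers": 0.35, "dx": 0, "dy": 0, "dz": 0.65, "wx": 0, "wy": 0, "wz": 0}
    - {"fingers": 0.35, "dx": 0, "dy": 0, "dz": 0.5, "wx": 0, "wy": 0, "wz": 0}
    - {"fingers": 0.35, "dx": 0, "dy": 0, "dz": 0.35, "wx": 0, "wy": 0, "wz": 0}
    - {"fingers": 0.35, "dx": 0, "dy": 0, "dz": 0, "wx": 0, "wy": 0, "wz": 0}
    - {"fingers": 0.35, "dx": 0, "dy": 0, "dz": 0, "wx": 0, "wy": 0, "wz": 0}

```text
t: 20.72
position: [0.5367, 0.0272, 0.0633]
eef_rot: [-0.001, -0.001, 1.0, 0.0]
wrist_force: [-0.6, -0.7, 1.1]
opening: 0.0553
gripper_force: 0.0
```

carry_out:
  motion:
    - {"fingers": 1, "dx": 0, "dy": 0, "dz": 0, "wx": 0, "wy": 0, "wz": 0}
    - {"fingers": 1, "dx": 0, "dy": 0, "dz": 0, "wx": 0, "wy": 0, "wz": 0}
    - {"fingers": 1, "dx": 0, "dy": 0, "dz": 0, "wx": 0, "wy": 0, "wz": 0}
    - {"fingers": 1, "dx": 0, "dy": 0, "dz": 0, "wx": 0, "wy": 0, "wz": 0}
    - {"fingers": 1, "dx": 0, "dy": 0, "dz": 0, "wx": 0, "wy": 0, "wz": 0}
  newtons: 30

```text
t: 21.13
position: [0.538, 0.027, 0.0652]
eef_rot: [0.001, -0.001, 1.0, -0.0]
wrist_force: [2.3, -0.1, 1.3]
opening: 0.0329
gripper_force: 29.8
```

carry_out:
  motion:
    - {"fingers": 1, "dx": 0, "dy": 0, "dz": -0.4, "wx": 0, "wy": 0, "wz": 0}
    - {"fingers": 1, "dx": 0, "dy": 0, "dz": -0.7, "wx": 0, "wy": 0, "wz": 0}
    - {"fingers": 1, "dx": 0, "dy": 0, "dz": -0.8, "wx": 0, "wy": 0, "wz": 0}
    - {"fingers": 1, "dx": 0, "dy": 0, "dz": -0.8, "wx": 0, "wy": 0, "wz": 0}
    - {"fingers": 1, "dx": 0.1, "dy": -0.6, "dz": -0.7, "wx": 0, "wy": 0, "wz": 0}
    - {"fingers": 1, "dx": 0.3, "dy": -0.8, "dz": 0, "wx": 0, "wy": 0, "wz": 0}
    - {"fingers": 1, "dx": 0.3, "dy": -0.8, "dz": 0, "wx": 0, "wy": 0, "wz": 0}
    - {"fingers": 1, "dx": 0.3, "dy": -0.8, "dz": 0, "wx": 0, "wy": 0, "wz": 0}
    - {"fingers": 1, "dx": 0.3, "dy": -0.8, "dz": 0, "wx": 0, "wy": 0, "wz": 0}
    - {"fingers": 1, "dx": 0.3, "dy": -0.8, "dz": 0, "wx": 0, "wy": 0, "wz": 0}
    - {"fingers": 1, "dx": 0.3, "dy": -0.8, "dz": 0, "wx": 0, "wy": 0, "wz": 0}
    - {"fingers": 1, "dx": 0, "dy": 0, "dz": 0, "wx": 0, "wy": 0, "wz": 0}

```text
t: 22.13
position: [0.4594, -0.1942, 0.2003]
eef_rot: [-0.0, 0.001, 1.0, -0.001]
wrist_force: [0.3, -0.4, 0.4]
opening: 0.0329
gripper_force: 30.3
```

```bash
python3 - <<'E'
from h import *
ctrl.grab_frame('side');s,r=st();p=s["position"];print(s["t"],p,s["opening"],r.as_euler('xyz',degrees=True)[2])
cal=ctrl.get_calibration('wrist');w=save('wrist','w10')
for m in ctrl.masks_of('wrist','bin')[:2]:
    cn,_=cv2.findContours(m["pixels"].astype(np.uint8),0,2); k=max(cn,key=cv2.contourArea)
    rect=cv2.approxPolyDP(cv2.convexHull(k),5,True)[:,0]
    print(m["confidence"],m["point"],[(tuple(q),atz('wrist',q,.036,cal)[:2].round(3).tolist()) for q in rect.tolist()])
m=ctrl.masks_of('wrist','spring_a')[0]; ys,xs=np.nonzero(m["pixels"]); b=np.array([xs.min(),ys.min(),xs.max()+1,ys.max()+1.])
f=least_squares(lambda c:cylbox('wrist',c[:2],c[2],c[2]+.06,.0165,cal)-b,[p[0],p[1],p[2]-.013],x_scale=[.01]*3)
print('spring rel tcp',f.x-p,f.fun)
g=cv2.cvtColor(w,cv2.COLOR_RGB2GRAY)
for l in cv2.createLineSegmentDetector().detect(g)[0][:,0]:
    if np.hypot(l[2]-l[0],l[3]-l[1])>45:
        a=atz('wrist',l[:2],.036,cal)[:2];c=atz('wrist',l[2:],.036,cal)[:2];d=c-a;print(l.round(),a.round(3),c.round(3),np.degrees(np.arctan2(d[1],d[0])).round(1))
E
```

```text
22.1833 [ 0.46015229 -0.19172245  0.20022347] 0.03295794119991478 179.82759881824225
0.78 [205.7, 213.1] [((263, 143), [0.417, -0.25]), ((259, 254), [0.54, -0.262]), ((247, 278), [0.57, -0.277]), ((231, 292), [0.589, -0.297]), ((162, 306), [0.607, -0.381]), ((155, 135), [0.409, -0.357])]
0.69 [252.5, 37.7] [((308, 0), [0.293, -0.203]), ((315, 61), [0.342, -0.197]), ((221, 78), [0.357, -0.286]), ((207, 73), [0.352, -0.299]), ((188, 0), [0.292, -0.309])]
spring rel tcp [ 0.52157473  0.74333279 -0.48769908] [-3.28881712  4.03510201  3.03470011 -3.78359172]
[ 59. 350.   7. 372.] [ 0.671 -0.519] [ 0.705 -0.594] -65.6
[ 95. 114.   3. 166.] [ 0.389 -0.413] [ 0.44  -0.518] -64.3
[449. 287. 509. 327.] [ 0.583 -0.044] [0.639 0.035] 54.4
[224. 350. 178. 399.] [ 0.671 -0.314] [ 0.751 -0.381] -40.2
[ 46. 387. 161. 308.] [ 0.729 -0.55 ] [ 0.61  -0.383] 125.3
[558. 362. 612. 398.] [0.691 0.106] [0.751 0.191] 54.4
[  4. 167. 104. 132.] [ 0.441 -0.517] [ 0.406 -0.407] 107.3
[463. 399. 418. 352.] [ 0.752 -0.006] [ 0.675 -0.071] -139.7
[315.  47. 308.   0.] [ 0.33  -0.197] [ 0.293 -0.203] -170.7
[277. 
[... 1295 characters left out ...]
 267. 164. 259.] [ 0.557 -0.275] [ 0.546 -0.369] -96.8
[176. 194. 240. 200.] [ 0.47  -0.345] [ 0.477 -0.279] 83.5
[404. 205. 452. 207.] [ 0.484 -0.103] [ 0.485 -0.052] 88.2
[568. 247. 584. 186.] [0.533 0.082] [0.463 0.083] 179.7
[400. 269. 405. 212.] [ 0.56  -0.103] [ 0.491 -0.103] 179.8
[109. 285.  39. 286.] [ 0.578 -0.437] [ 0.58  -0.519] -88.7
[502.  80. 534.  47.] [ 0.359 -0.02 ] [0.331 0.005] 138.8
[258. 146. 166. 135.] [ 0.42  -0.255] [ 0.409 -0.347] -96.8
[255. 219. 259. 148.] [ 0.499 -0.263] [ 0.423 -0.254] 173.4
[638. 235. 581. 238.] [0.518 0.156] [0.521 0.094] -87.2
[ 19. 264.  69. 263.] [ 0.552 -0.534] [ 0.551 -0.477] 90.9
[104. 221. 154. 221.] [ 0.501 -0.427] [ 0.501 -0.373] 89.9
```

carry_out:
  motion:
    - {"fingers": 1, "dx": 0.06, "dy": -0.73, "dz": 0, "wx": 0, "wy": 0, "wz": 0}
    - {"fingers": 1, "dx": 0.06, "dy": -0.73, "dz": 0, "wx": 0, "wy": 0, "wz": 0}
    - {"fingers": 1, "dx": 0.06, "dy": -0.73, "dz": 0, "wx": 0, "wy": 0, "wz": 0}
    - {"fingers": 1, "dx": 0.06, "dy": -0.73, "dz": 0, "wx": 0, "wy": 0, "wz": 0}
    - {"fingers": 1, "dx": 0, "dy": 0, "dz": 0, "wx": 0, "wy": 0, "wz": 6.7}
    - {"fingers": 1, "dx": 0, "dy": 0, "dz": 0.5, "wx": 0, "wy": 0, "wz": 0}
    - {"fingers": 1, "dx": 0, "dy": 0, "dz": 0.5, "wx": 0, "wy": 0, "wz": 0}
    - {"fingers": 1, "dx": 0, "dy": 0, "dz": 0, "wx": 0, "wy": 0, "wz": 0}
    - {"fingers": 1, "dx": 0, "dy": 0, "dz": 0, "wx": 0, "wy": 0, "wz": 0}

```text
t: 23.08
position: [0.452, -0.304, 0.1593]
eef_rot: [-0.001, 0.057, 0.998, 0.001]
wrist_force: [1.3, 0.3, -0.1]
opening: 0.0326
gripper_force: 30.3
```

```bash
python3 - <<'E'
from h import *
s,r=st();p=s["position"];print(s["t"],p,s["opening"],r.as_euler('xyz',degrees=True)[2])
cal=ctrl.get_calibration('wrist');w=save('wrist','w11')
for m in ctrl.masks_of('wrist','bin')[:2]:
    cn,_=cv2.findContours(m["pixels"].astype(np.uint8),0,2); k=max(cn,key=cv2.contourArea)
    rect=cv2.approxPolyDP(cv2.convexHull(k),5,True)[:,0]
    print(m["confidence"],m["point"],[(tuple(q),atz('wrist',q,.036,cal)[:2].round(3).tolist()) for q in rect.tolist()])
for m in ctrl.masks_of('wrist','spring_a')[:3]:
    ys,xs=np.nonzero(m["pixels"]); b=np.array([xs.min(),ys.min(),xs.max()+1,ys.max()+1.]); print(b,m["confidence"])
    f=least_squares(lambda c:cylbox('wrist',c[:2],c[2],c[2]+.06,.0165,cal)-b,[p[0],p[1],p[2]-.017],x_scale=[.01]*3)
    print('spring rel tcp',f.x-p,f.fun)
E
```

```text
23.0833 [ 0.45195706 -0.30400842  0.1593424 ] 0.0325793387713735 173.52154564859106
0.95 [432.4, 378.9] [((417, 359), [0.648, -0.221]), ((460, 399), [0.711, -0.174]), ((446, 399), [0.709, -0.19]), ((421, 378), [0.675, -0.217])]
0.87 [314.1, 210.5] [((257, 154), [0.408, -0.356]), ((369, 151), [0.417, -0.258]), ((368, 242), [0.504, -0.265]), ((261, 252), [0.502, -0.368])]
[279. 214. 363. 334.] 0.78
spring rel tcp [-0.00077973 -0.00066764 -0.02118419] [ 0.85908214 -0.83571153 -0.85923196  0.60522083]
[255. 149. 375. 352.] 0.44
spring rel tcp [-0.03576957  0.00175906  0.02256267] [-11.81730778  17.01518032  11.82090568 -10.33470059]
```

carry_out:
  motion:
    - {"fingers": 1, "dx": 0.03, "dy": -0.15, "dz": 0.45, "wx": 0, "wy": 0, "wz": 0}
    - {"fingers": 1, "dx": 0, "dy": 0, "dz": 0.6, "wx": 0, "wy": 0, "wz": 0}
    - {"fingers": 1, "dx": 0, "dy": 0, "dz": 0.6, "wx": 0, "wy": 0, "wz": 0}
    - {"fingers": 1, "dx": 0, "dy": 0, "dz": 0.6, "wx": 0, "wy": 0, "wz": 0}
    - {"fingers": 1, "dx": 0, "dy": 0, "dz": 0.5, "wx": 0, "wy": 0, "wz": 0}
    - {"fingers": 1, "dx": 0, "dy": 0, "dz": 0.35, "wx": 0, "wy": 0, "wz": 0}
    - {"fingers": 1, "dx": 0, "dy": 0, "dz": 0.18, "wx": 0, "wy": 0, "wz": 0}
    - {"fingers": 1, "dx": 0, "dy": 0, "dz": 0, "wx": 0, "wy": 0, "wz": 0}
    - {"fingers": 1, "dx": 0, "dy": 0, "dz": 0, "wx": 0, "wy": 0, "wz": 0}

```text
t: 23.98
position: [0.4507, -0.3121, 0.0298]
eef_rot: [0.0, 0.057, 0.998, -0.0]
wrist_force: [-0.1, 0.1, -0.6]
opening: 0.0328
gripper_force: 30.3
```

carry_out:
  motion:
    - {"fingers": 1, "dx": 0, "dy": 0, "dz": 0.08, "wx": 0, "wy": 0, "wz": 0}
    - {"fingers": 1, "dx": 0, "dy": 0, "dz": 0, "wx": 0, "wy": 0, "wz": 0}
    - {"fingers": 1, "dx": 0, "dy": 0, "dz": 0, "wx": 0, "wy": 0, "wz": 0}
    - {"fingers": 0.43, "dx": 0, "dy": 0, "dz": 0, "wx": 0, "wy": 0, "wz": 0}
    - {"fingers": 0.43, "dx": 0, "dy": 0, "dz": 0, "wx": 0, "wy": 0, "wz": 0}
    - {"fingers": 0.43, "dx": 0, "dy": 0, "dz": 0, "wx": 0, "wy": 0, "wz": 0}
    - {"fingers": 0.43, "dx": 0, "dy": 0, "dz": 0, "wx": 0, "wy": 0, "wz": 0}

```text
t: 24.57
position: [0.4501, -0.3118, 0.0259]
eef_rot: [0.0, 0.057, 0.998, -0.0]
wrist_force: [-0.4, 0.8, 0.4]
opening: 0.0483
gripper_force: 0.0
```

carry_out:
  motion:
    - {"fingers": 0.43, "dx": 0, "dy": 0, "dz": -0.3, "wx": 0, "wy": 0, "wz": 0}
    - {"fingers": 0.43, "dx": 0, "dy": 0, "dz": -0.5, "wx": 0, "wy": 0, "wz": 0}
    - {"fingers": 0.43, "dx": 0, "dy": 0, "dz": -0.7, "wx": 0, "wy": 0, "wz": 0}
    - {"fingers": 0.43, "dx": 0, "dy": 0, "dz": -0.7, "wx": 0, "wy": 0, "wz": 0}
    - {"fingers": 0.43, "dx": 0, "dy": 0, "dz": -0.7, "wx": 0, "wy": 0, "wz": 0}
    - {"fingers": 0.43, "dx": 0, "dy": 0, "dz": -0.7, "wx": 0, "wy": 0, "wz": 0}
    - {"fingers": 0.43, "dx": 0, "dy": 0, "dz": -0.7, "wx": 0, "wy": 0, "wz": 0}
    - {"fingers": 0.43, "dx": 0, "dy": 0, "dz": -0.4, "wx": 0, "wy": 0, "wz": 0}
    - {"fingers": 0.43, "dx": 0, "dy": 0, "dz": 0, "wx": 0, "wy": 0, "wz": 0}

```text
t: 25.32
position: [0.4517, -0.3133, 0.2182]
eef_rot: [0.003, 0.057, 0.998, -0.003]
wrist_force: [0.3, -0.8, 0.1]
opening: 0.0488
gripper_force: 0.0
```

```bash
python3 - <<'E'
from h import *
ctrl.grab_frame('side');s,r=st();p=s["position"];print(s["t"],p,s["opening"])
cal=ctrl.get_calibration('wrist');w=save('wrist','w12')
for m in ctrl.masks_of('wrist','spring_a')[:4]:
    ys,xs=np.nonzero(m["pixels"]); print(m["confidence"],xs.min(),xs.max(),ys.min(),ys.max(),fitcyl('wrist',m["pixels"],.005,.065,.0165,[.45,-.31],cal))
for m in ctrl.masks_of('wrist','bin')[:2]:
    cn,_=cv2.findContours(m["pixels"].astype(np.uint8),0,2); k=max(cn,key=cv2.contourArea)
    rect=cv2.approxPolyDP(cv2.convexHull(k),5,True)[:,0]
    print(m["confidence"],[atz('wrist',q,.036,cal)[:2].round(3).tolist() for q in rect.tolist()])
E
```

```text
25.3667 [ 0.45085241 -0.31253378  0.2157415 ] 0.04850270278529465
0.8 305 337 160 201 (array([ 0.45019065, -0.3127529 ]), array([-0.00142563,  0.07792332,  0.00144607, -0.07022518]))
0.94 [[0.291, -0.203], [0.338, -0.197], [0.354, -0.302], [0.278, -0.312]]
0.86 [[0.417, -0.26], [0.444, -0.256], [0.629, -0.278], [0.622, -0.38], [0.41, -0.358]]
```

The fit puts the spring upright in the near compartment (sub-pixel residual), and the lever was last measured at 1.58. Handing in.

```bash
python3 -c "
from station import ctrl
print(ctrl.job_done())"
```

```text
the job is handed in; nothing more can be done
None
```

The spring read about 5 N with the foot at the index to within about 1 mm, held for over a second, so it's light; the arm is fully back up (lever about 1.58), the spring stands in the nearest compartment of the wood bin, and the job was handed in at about 25 s.

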